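# Snug an adjustable wrench on the glue-press nut and tighten it

### The arm

A 6-joint arm with a two-finger parallel gripper is mounted at the origin on the work surface; the furniture and walls round the work are solid. World frame = base frame: x ahead of the robot, y to its left, z up, the work surface at z = 0. Lengths are in m, angles in degrees, forces in N, time in s.
With the tool pointing down it reaches from about 0.4 to 0.825 m from the base axis. Payload 7 kg.
Tool frame: the origin (TCP) lies at the very end of the fingers, on their centre line; the grasp point (between the pads) lies 19 mm behind it; z points along the fingers, y is the direction in which the jaws open and shut (so a half turn about z gives the same grasp; the last joint's range is limited). The gripper opens to 88 mm and grips with 3 to 60 N. Pads are 19 mm wide; open, the fingers measure 130 mm over their backs; the gripper's body (78 mm by 193 mm) begins 47 mm behind the grasp point.
Start: joints at [-51.962, 20.546, 0.682, 0, -70.136, -16.507], TCP at [0.248, -0.628, 0.227] pointing down, gripper open.
Joint ranges: [-176.03, 176.03], [-82.01, 121.73], [-58.28, 71.71], [-173.87, 95.51], [-174.79, -0.11], [-173.66, 173.66]. Speed limits (degrees/s): [136.94, 136.94, 172.46, 180, 180, 180].

### API

Orientations are given as [roll, pitch, yaw] about the fixed x, y, z axes, in that order (R = Rz(yaw) Ry(pitch) Rx(roll)).
In Python, from plant import ctrl, snapshot, workorder gives the robot as it stands. The module is installed in compiled form; this text tells all that it offers.
- The arm moves only by the shell command python3 -m creep 'ROWS'. ROWS is JSON, a list of rows, each a list of 5 numbers: the shift along the tool's x, y, z scaled (see below), then the turn about the tool's z scaled (see below), then the finger opening in mm, from 0 to 87.6. A call has exactly 8 rows; each row is the pose to reach, as a shift and turn from the pose commanded when the call began, along the tool's axes at that moment, turning the shorter way round; what a row does not reach only later rows make up. The controller multiplies each number of a shift by 0.1 m and each number of a turn by 180 degrees. A row lasts 1/12 s, in which the tool goes at most 41.7 mm and 7.16 degrees, less where a joint would pass 70% of its speed; a pose out of reach is approached as far as the arm can. A call with a number of a shift or a turn outside -1 to 1 is refused whole. A call with a gripper value outside its range is refused whole. The fingers move at their own pace and stop on an object; the grip force is fixed at half the most. Time passes only in rows, so rows that repeat a pose let the fingers close, or fill a call up. It gives the time, the measured TCP pose, the force and the opening at its end, in the units of the state.
- ctrl.get_obs(): the state, without advancing time (a new reading comes with each control period).
- snapshot(name): name is "side" or "top"; returns a dict with "img" (400x640x3 uint8, blue, green, red), "camera_matrix" (3x3 intrinsics, pixels), "k1" (the pictures are not rectified: a ray, as slopes to the right and down, at radius r is drawn at 1 + k1 r^2 times it, then the intrinsics apply), "xyz" and "rotation" of the camera in the world. Camera axes: x right, y up, looking along -z (the intrinsics and any distortion apply to the point x, -y, -z); pixel columns grow to the right and rows downward; lengths in m; the calibration is good to about 2 mm. A picture is of the moment at which its call begins. There is no depth.
- workorder.close_job(): hands the job in, once; it reports no verdict.
The state is a dict: "clock": time; "joint_pos": joint angles; "qvel": joint speeds; "tau": joint torques, N m; "tool_pos": TCP position; "orientation": TCP orientation; "force": force on the tool from outside, world axes, zero at the start; "moment": the same for the moment, N m; "opening": finger opening in m.
Only numpy, scipy, OpenCV 4.12 (cv2) and the standard library are available. Lean on these libraries where they do the work, as an engineer would, in place of code of your own. Each camera call takes 0.05 s, during which the arm holds its last target.

### The job

The spacer rings in the glue press need clamping. Set the adjustable wrench over the press's centre nut, roll its worm lightly until the jaws just fit the nut, and only then turn the nut clockwise (seen from above) until it comes up tight, without forcing it so hard that the wrench spreads or slips over the nut's corners. Leave the wrench lying flat on the press, fitted to the tight nut, and leave the woofer, the masking tape and the wax tin where they stand.

Things in the scene. Friction and masses are not known exactly. Their poses are not given: they have to be found in the camera images.
- press: glue press, screwed to the bench: square plywood base 180x180 mm and 18 mm high, on it three plywood rings, on top a round caul of 176 mm diameter whose flat top is 72 mm above the table. Origin: centre of the base's underside; z up. The centre stud and its nut stand on this axis.
- nut_center (a point): centre of the hexagon nut lying on the caul: 30 mm across flats, 34.6 mm across corners, 16 mm high (this point is 8 mm above the caul's top); the stud ends 2.2 mm above the nut. Its axes turn with the nut: x points to one of the six corners, z up.
- nut_corner (a point): one upright corner edge of the nut, half-way up, 17.3 mm from its axis; it goes round with the nut. Axes as nut_center.
- nut (a joint): angle of the nut, rad, growing as it turns clockwise seen from above; 0.15 to 0.5 at the start; it comes up tight against a hard stop at 1.0. On the way it drags with about 0.4 N m.
- wrench_mouth (a point): steel adjustable wrench, 0.46 kg, head 18 mm thick, lying flat. This point is 9 mm above its underside, where the axis of a fitted nut goes: 18.5 mm from the throat's bottom. Axes: x out of the open mouth; fixed jaw at -y (face at y = -15 mm), sliding jaw at +y; z up. Its handle leaves the head at 157.5 degrees anticlockwise from +x. Turning clockwise loads the fixed jaw.
- wrench_neck (a point): point on the handle's centre line near the wrench's balance point, for carrying: (-72.1, 15.9) mm from the mouth point in the wrench's axes, 9 mm above the wrench's underside. Axes as wrench_mouth. The handle is 20 mm wide here and 10 mm thick, its underside 4 mm above that of the head.
- wrench_handle (a point): point on the handle's centre line towards its end, for turning: (-151.6, 48.8) mm from the mouth point in the wrench's axes, 9 mm above the wrench's underside. Axes as wrench_mouth. The handle is 23 mm wide and 10 mm thick here; with the wrench on the nut it hangs out beyond the caul's edge.
- worm_top (a point): top of the adjusting worm, a knurled roller of 10 mm radius, 14 mm long, lying along the wrench's y axis in a window of the head, 2.3 mm proud of the head's top: (-39.5, 2.5) mm from the mouth point in the wrench's axes, 20.3 mm above its underside. Axes as wrench_mouth. Dragging its top towards +x (to the mouth) closes the jaws and pushes the wrench on to the nut; towards -x opens them.
- wrench_worm: the worm itself; origin at its middle, on its axis, 10 mm below its top; it turns about its y axis as it is rolled. 14 mm of drag without slip closes the jaw 1 mm. Rolling takes about 4 N of drag; friction on its knurling is about 0.7 to 1, so press with 7 to 12 N; over 25 N is forbidden. Once the jaws grip the nut it stops and the finger slips.
- wrench_jaw (a joint): opening between the two jaw faces, m; 0.0330 to 0.0344 at the start, 0.030 when the jaws just touch both flats of the nut. Snug on the nut, the wrench bears about 0.6 N m; forced harder, it slips over the nut's corners.
- wrench: the whole wrench; origin on its underside, 9 mm below wrench_mouth, axes the same.
- woofer: loudspeaker driver, 122 mm across and 66 mm high, standing at the back; bystander. Origin: centre of its underside.
- masking: roll of masking tape lying flat, 100 mm across and 25 mm high; bystander. Origin: centre of its underside.
- jar: round wax tin, 67 mm across and 64 mm high; bystander. Origin: centre of its underside.
Mind the look-alikes: they are no part of the job. Leave any yellow look-alike of the wrench alone.

How it is judged (in metres and radians):
On the way:
1. before the nut is turned (its corners moved less than 5 mm), the wrench lies flat on the caul round it and its jaws are closed to a snug fit (opening under 30.8 mm) (value of joint wrench_jaw below 0.0308 m and horizontal distance between wrench_mouth and nut_center below 0.006 m and z of wrench_mouth in the frame of press below 0.085 m and distance of nut_corner from where it was at the start of the episode below 0.005 m), for 0.2 s.
At the end, for the whole second after the job is handed in: The nut is within 0.06 rad of its tight stop; the wrench lies flat on the caul round the nut (mouth point within 6 mm of its axis), jaws open less than 31.2 mm and parallel to two flats within 0.15 rad, at rest and released (value of joint nut above 0.94 rad and value of joint wrench_jaw below 0.0312 m and horizontal distance between wrench_mouth and nut_center below 0.006 m and z of wrench_mouth in the frame of press below 0.085 m and (angle between the x axis of wrench_mouth and the x axis of nut_center, either way round below 0.15 rad or angle between the x axis of wrench_mouth and the x axis of nut_center, either way round between 0.897 and 1.197 rad) and angle between wrench_mouth's own z axis and vertical below 0.06 rad and linear speed of wrench below 0.01 m/s); the robot touches nothing.
It fails at once if the worm is pressed with more than 25 N (contact force between the fingers and wrench_worm above 25 N).
It fails at once if the snugged wrench is forced over the nut's corners (jaws more than 0.3 rad off the flats) (value of joint wrench_jaw below 0.0312 m and horizontal distance between wrench_mouth and nut_center below 0.006 m and z of wrench_mouth in the frame of press below 0.085 m and angle between the x axis of wrench_mouth and the x axis of nut_center, either way round between 0.3 and 0.747 rad).
It fails at once if the woofer, the masking tape or the wax tin is moved by more than 30 mm (distance of any of woofer, masking, jar from where it was at the start of the episode above 0.03 m).
It also fails if it takes over 72 s, if anything falls off the work surface, if the arm or the gripper's body presses on something with over 40 N, if the wrist force passes 120 N, or if a joint passes its speed limit or range.

## Working session

There is one attempt and no reset: what is moved stays moved. The work goes in short steps, Python scripts to look and compute and a shell command to move; the robot and the scene stay as the last step left them, time stands still between calls to the robot, and variables do not carry over. Pictures are saved under pics/ and viewed, and the job is handed in when it is done.

```bash
mkdir -p pics; cat > h.py <<'E'
import numpy as np, cv2
from plant import ctrl, snapshot, workorder
def snap(name,fn):
    s=snapshot(name); cv2.imwrite(f'pics/{fn}.png',s['img']); np.save(f'pics/{fn}.npy',s,allow_pickle=True); return s
def load(fn): return np.load(f'pics/{fn}.npy',allow_pickle=True).item()
def ray(s,u,v):
    K=np.array(s['camera_matrix']);k=s['k1']
    K=np.asarray(K,float)
    d=np.array([k,0,0,0],float)
    p=cv2.undistortPoints(np.array([[[u,v]]],float),K,d)[0,0]
    R=np.array(s['rotation'],float)
    if R.shape!=(3,3): print('rot',R)
    return np.array(s['xyz']),R@np.array([p[0],-p[1],-1])
def onz(s,u,v,z):
    o,d=ray(s,u,v); return o+d*(z-o[2])/d[2]
def proj(s,P):
    R=np.array(s['rotation']);q=R.T@(np.array(P)-np.array(s['xyz']))
    p=np.array([q[0],-q[1]])/-q[2]; r2=p@p; p=p*(1+s['k1']*r2); K=np.array(s['camera_matrix'])
    return (K[:2,:2]@p+K[:2,2])
E
python3 - <<'E'
from h import *
print(ctrl.get_obs())
for n in('side','top'):
    s=snap(n,n+'0'); print({k:v for k,v in s.items() if k!='img'})
E
```

```text
{'clock': 0.0, 'joint_pos': array([-5.19614672e+01,  2.05921913e+01,  6.33489269e-01, -1.91448394e-02,
       -7.01355829e+01, -1.65063139e+01]), 'qvel': array([-0.06875915,  0.02344154,  0.02849017,  0.05521916, -0.09575695,
       -0.06878413]), 'tau': array([-1.57075365e-04, -5.82728863e+01,  2.93060786e+01,  6.99712381e+00,
        7.12120032e-03, -1.60877821e-04]), 'tool_pos': array([ 0.24752525, -0.62745323,  0.22561506]), 'orientation': array([ 1.79904487e+02, -9.53523384e-03, -1.58474293e+02]), 'force': array([-0.68711458, -0.70906696,  0.35719382]), 'moment': array([ 0.03968125, -0.01766297,  0.03236122]), 'opening': 0.08798299683555427}
{'camera_matrix': array([[405.18951314,   0.        , 321.13787177],
       [  0.        , 405.18951314, 199.97363298],
       [  0.        ,   0.        ,   1.        ]]), 'k1': -0.01726185933127843, 'xyz': array([0.05218959, 0.97796473, 0.66964176]), 'rotation': array([  61.81637269,   -1.35219159, -151.37622736])}
{'camera_matrix': array([[504.17224607,   0.        , 318.73283578],
       [  0.        , 504.17224607, 195.93132722],
       [  0.        ,   0.        ,   1.        ]]), 'k1': -0.04046434957138243, 'xyz': array([ 0.45716198, -0.02793317,  1.81268065]), 'rotation': array([  4.38508082,   0.21417271, -90.34185736])}
```

```bash
python3 - <<'E'
t=open('h.py').read()
t=t.replace("def ray(","from scipy.spatial.transform import Rotation as Ro\ndef RM(s): return Ro.from_euler('xyz',s['rotation'],degrees=True).as_matrix()\ndef ray(",1)
t=t.replace("R=np.array(s['rotation'],float)\n    if R.shape!=(3,3): print('rot',R)","R=RM(s)").replace("R=np.array(s['rotation']);","R=RM(s);")
open('h.py','w').write(t)
E
cat h.py | sed -n 5,25p
```

```text
def load(fn): return np.load(f'pics/{fn}.npy',allow_pickle=True).item()
from scipy.spatial.transform import Rotation as Ro
def RM(s): return Ro.from_euler('xyz',s['rotation'],degrees=True).as_matrix()
def ray(s,u,v):
    K=np.array(s['camera_matrix']);k=s['k1']
    K=np.asarray(K,float)
    d=np.array([k,0,0,0],float)
    p=cv2.undistortPoints(np.array([[[u,v]]],float),K,d)[0,0]
    R=RM(s)
    return np.array(s['xyz']),R@np.array([p[0],-p[1],-1])
def onz(s,u,v,z):
    o,d=ray(s,u,v); return o+d*(z-o[2])/d[2]
def proj(s,P):
    R=RM(s);q=R.T@(np.array(P)-np.array(s['xyz']))
    p=np.array([q[0],-q[1]])/-q[2]; r2=p@p; p=p*(1+s['k1']*r2); K=np.array(s['camera_matrix'])
    return (K[:2,:2]@p+K[:2,2])
```

View pics/side0.png

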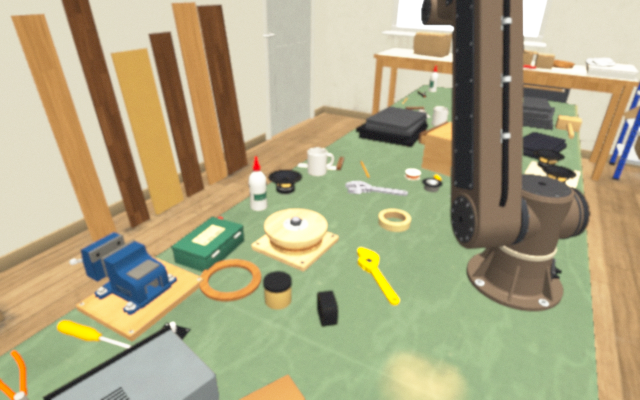

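View pics/top0.png

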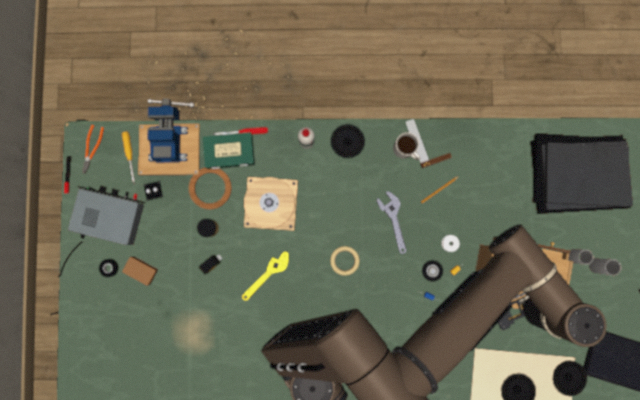

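```bash
python3 - <<'E'
from h import *
a=load('top0')['img'];
c=cv2.resize(a[180:265,350:435],None,fx=6,fy=6,interpolation=cv2.INTER_CUBIC)[:500,:390]
d=cv2.resize(a[170:236,237:303],None,fx=6,fy=6,interpolation=cv2.INTER_CUBIC)
o=np.zeros((500,800,3),np.uint8);o[:c.shape[0],:390]=c;o[:396,400:796]=d;cv2.imwrite('pics/c1.png',o)
b=load('side0')['img']
cv2.imwrite('pics/c2.png',np.hstack([cv2.resize(b[170:210,335:415],None,fx=5,fy=5,interpolation=cv2.INTER_CUBIC),cv2.resize(b[200:275,250:340][:, :80],None,fx=5,fy=5,interpolation=cv2.INTER_CUBIC)[:200]]))
cv2.imwrite('pics/c2.png',np.vstack([cv2.resize(b[170:210,335:415],None,fx=6,fy=6,interpolation=cv2.INTER_CUBIC),cv2.resize(b[205:260,255:335],None,fx=6,fy=6,interpolation=cv2.INTER_CUBIC)]))
E
```

```text
(no output)
```

View pics/c1.png

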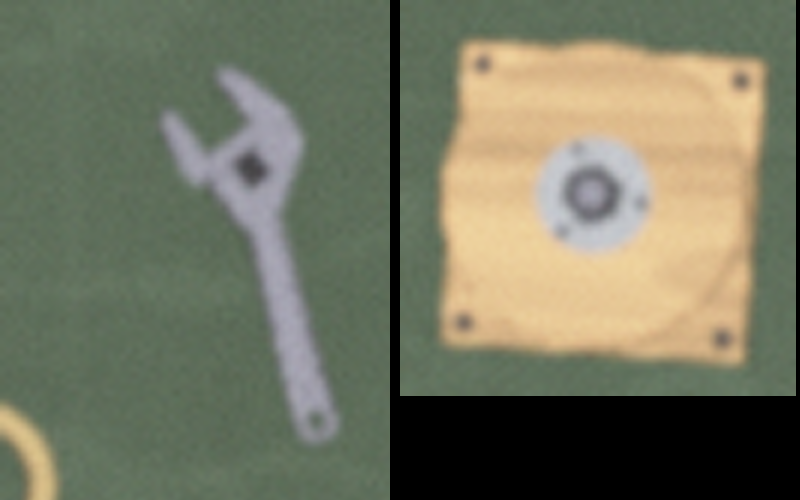

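View pics/c2.png

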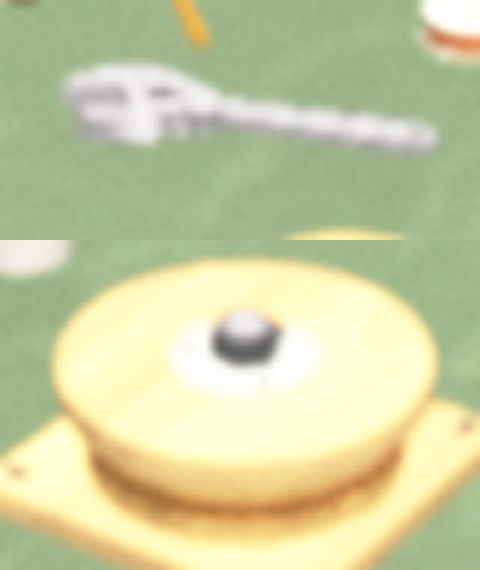

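```bash
python3 - <<'E'
from h import *
s=load('top0'); a=s['img']
def rep(n,u,v,z,s=s): print(n,(round(u,1),round(v,1)),onz(s,u,v,z).round(4))
# from crop /6
rep('nut',237+(592-400)/6,170+193/6,.09)
rep('hole',350+317/6,180+420/6,.009)
rep('worm',350+252/6,180+167/6,.018)
rep('fixedtip?',350+170/6,180+115/6,.018)
rep('slidetip?',350+225/6,180+72/6,.018)
for p in [(482,64),(741,80),(464,322),(722,338)]: rep('screw',237+(p[0]-400)/6,170+p[1]/6,.018)
rep('woofer',347,141,.066);rep('masking',345,261,.02);rep('jar',207,228,.064);rep('base',315,390,0)
rep('bottle',306,136,.1);rep('box r',250,150,.03)
S=load('side0')
rep('nutS',255+245/6,205+(330-240)/6,.09,S)
print(proj(s,[.2475,-.6275,.2256]))
E
```

```text
nut (269.0, 202.2) [0.5689 0.1482 0.09  ]
hole (402.8, 250.0) [ 0.4005 -0.3204  0.009 ]
worm (392.0, 207.8) [ 0.5506 -0.283   0.018 ]
fixedtip? (378.3, 199.2) [ 0.5819 -0.2347  0.018 ]
slidetip? (387.5, 192.0) [ 0.6074 -0.2678  0.018 ]
screw (250.7, 180.7) [0.6512 0.2215 0.018 ]
screw (293.8, 183.3) [0.6406 0.0668 0.018 ]
screw (247.7, 223.7) [0.4974 0.2316 0.018 ]
screw (290.7, 226.3) [0.487  0.0784 0.018 ]
woofer (347, 141) [ 0.7836 -0.1224  0.066 ]
masking (345, 261) [ 0.3635 -0.1135  0.02  ]
jar (207, 228) [0.4821 0.3664 0.064 ]
base (315, 390) [-0.0895 -0.0047  0.    ]
bottle (306, 136) [0.7956 0.0203 0.1   ]
box r (250, 150) [0.7602 0.2228 0.03  ]
nutS (295.8, 220.0) [0.5623 0.1608 0.09  ]
[512.73202207 300.37600946]
```

```bash
python3 - <<'E'
from h import *
for n in('top','side'):
    L=[snapshot(n)['img'].astype(float) for _ in range(12)]
    m=np.mean(L,0); print(n,np.std(L,0).mean())
    np.save(f'pics/{n}avg.npy',m)
print(ctrl.get_obs()['clock'])
t=np.load('pics/topavg.npy');s=np.load('pics/sideavg.npy')
c=cv2.resize(t[190:214,257:281],(400,400),interpolation=cv2.INTER_CUBIC)
d=cv2.resize(s[208:234,282:308],(400,400),interpolation=cv2.INTER_CUBIC)
cv2.imwrite('pics/c3.png',np.hstack([c,d]))
print(t[196:210,262:277].mean(2).astype(int))
E
```

```text
top 1.8401588521086452
side 1.4244120070269612
1.3
[[194 199 200 195 185 183 186 188 191 196 202 200 198 197 191]
 [198 201 200 193 183 169 163 162 168 182 196 200 200 199 197]
 [200 200 191 173 154 137 130 129 135 157 181 195 198 200 200]
 [201 196 176 144 124 122 126 123 119 129 154 179 193 199 202]
 [200 191 160 125 120 138 147 145 132 118 126 154 182 196 201]
 [199 186 151 119 131 153 162 161 149 121 108 135 174 194 198]
 [197 182 144 118 134 156 164 164 150 122 107 136 174 189 184]
 [198 183 152 123 129 147 157 155 140 113 110 146 180 186 169]
 [200 194 174 144 125 128 137 134 119 103 118 159 187 189 171]
 [201 200 190 169 138 117 114 116 113 118 142 175 193 196 189]
 [201 197 193 184 160 135 127 130 141 156 174 188 197 199 199]
 [195 182 178 184 180 168 164 167 175 187 194 196 199 199 202]
 [189 168 164 182 191 190 189 191 195 198 199 197 199 200 202]
 [191 175 174 187 195 197 197 197 200 201 199 198 199 201 201]][ WARN:0@19.264] global loadsave.cpp:1063 imwrite_ Unsupported depth image for selected encoder is fallbacked to CV_8U.
```

View pics/c3.png

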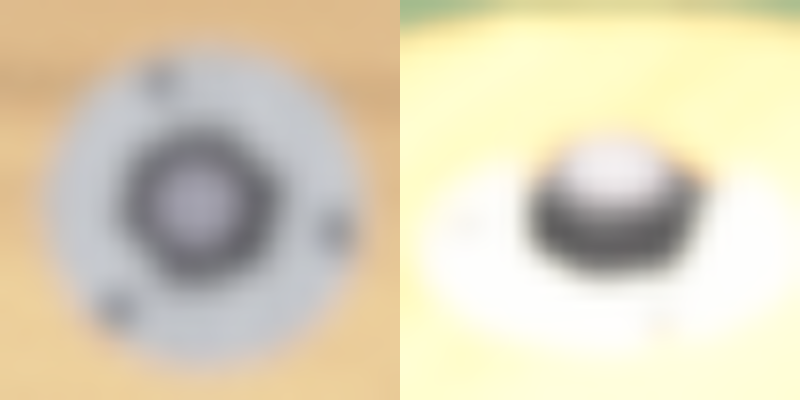

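```bash
python3 - <<'E'
from h import *
s=load('top0');t=np.load('pics/topavg.npy').mean(2)
from scipy.ndimage import map_coordinates
c0=np.array([.569,.149])
th=np.radians(np.arange(0,360,3))
for thr in (145,160,175):
  for zz in (.08,):
    c=c0.copy()
    for it in range(6):
        R=[]
        for a in th:
            rr=np.linspace(.011,.026,120)
            P=[proj(s,[c[0]+r*np.cos(a),c[1]+r*np.sin(a),zz]) for r in rr]
            P=np.array(P); v=map_coordinates(t,[P[:,1],P[:,0]],order=3)
            i0=np.argmin(v[:50]); k=np.argmax(v[i0:]>thr)+i0; R.append(rr[k])
        R=np.array(R); c=c+2*np.array([(R*np.cos(th)).mean(),(R*np.sin(th)).mean()])
    F=[2*(R*np.exp(-1j*n*th)).mean() for n in range(9)]
    print(thr,c.round(4),'R',R.mean().round(4),'amps mm',np.round(np.abs(F)*1e3,2),'corner ang',np.degrees(np.angle(F[6]*1))/-6*-1)
print(R.round(4)*1e4)
E
```

```text
145 [0.5704 0.1506] R 0.0155 amps mm [3.107e+01 1.000e-02 4.700e-01 2.400e-01 3.400e-01 1.800e-01 3.600e-01
 2.000e-02 1.200e-01] corner ang 15.589421923002435
160 [0.5704 0.1506] R 0.0168 amps mm [3.368e+01 0.000e+00 4.100e-01 2.400e-01 3.500e-01 1.900e-01 3.600e-01
 2.000e-02 1.200e-01] corner ang 15.745509670901798
175 [0.5704 0.1506] R 0.0183 amps mm [36.66  0.    0.37  0.28  0.39  0.23  0.35  0.04  0.15] corner ang 16.079869917732104
[184. 186. 186. 187. 187. 188. 188. 187. 184. 183. 183. 183. 184. 186.
 187. 188. 188. 189. 188. 188. 188. 188. 187. 186. 186. 184. 184. 184.
 184. 186. 186. 187. 187. 187. 186. 183. 181. 178. 176. 173. 172. 171.
 169. 169. 171. 172. 174. 177. 181. 184. 187. 189. 191. 191. 192. 191.
 189. 189. 188. 187. 186. 186. 184. 183. 183. 182. 181. 181. 179. 181.
 181. 182. 183. 184. 186. 187. 187. 187. 187. 186. 184. 184. 183. 183.
 183. 183. 183. 184. 186. 186. 187. 188. 189. 189. 191. 189. 189. 187.
 186. 183. 179. 178. 176. 174. 173. 172. 172. 172. 173. 174. 177. 178.
 181. 182. 183. 184. 184. 184. 186. 186.]
```

```bash
python3 - <<'E'
from h import *
out=[]
for n,x0,y0,w in(('side',282,208,26),('top',257,190,24)):
    s=load(n+'0');t=np.load(f'pics/{n}avg.npy').clip(0,255).astype(np.uint8)
    f=400/w
    for ph in(-16,14):
        c=cv2.resize(t[y0:y0+w,x0:x0+w],(400,400),interpolation=cv2.INTER_CUBIC)
        for z,col in((.072,(0,0,255)),(.088,(0,255,0))):
            ctr=(.569,.149) if n=='top' else (.567,.153)
            P=[proj(s,[ctr[0]+.01732*np.cos(a),ctr[1]+.01732*np.sin(a),z]) for a in np.radians(ph+60*np.arange(6))]
            P=((np.array(P)-[x0,y0]+.5)*f).astype(int); cv2.polylines(c,[P],True,col,1)
        out.append(c)
cv2.imwrite('pics/c4.png',cv2.resize(np.vstack([np.hstack(out[:2]),np.hstack(out[2:])]),(600,600)))
E
```

```text
(no output)
```

View pics/c4.png

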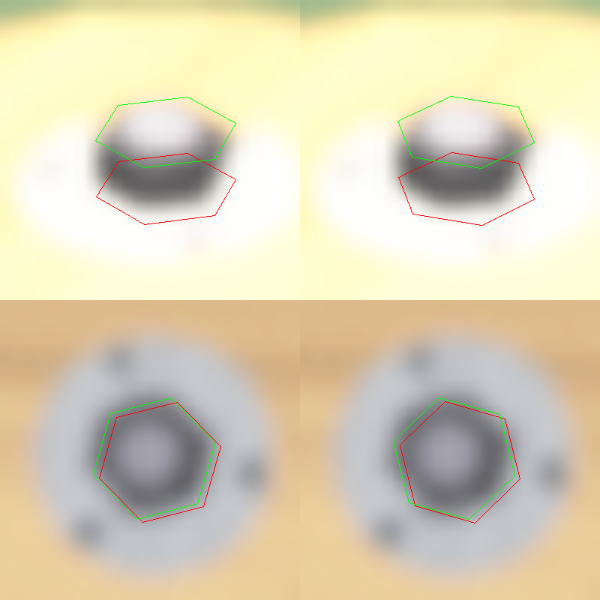

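```bash
python3 - <<'E'
from h import *
s=load('top0');a=np.load('pics/topavg.npy').astype(np.float32)
m=((a[:,:,1]-a[:,:,2]*.5-a[:,:,0]*.5<3)).astype(np.uint8); m[:180]=0;m[260:]=0;m[:,:370]=0;m[:,415:]=0
n,l,st,c=cv2.connectedComponentsWithStats(m); k=1+np.argmax(st[1:,4]); print(st[k],c[k])
v,u=np.nonzero(l==k)
P=np.array([onz(s,x,y,.012)[:2] for x,y in zip(u,v)])
h=P[P[:,0]<.515]  # handle
d=np.linalg.svd(h-h.mean(0))[2][0]; d*=np.sign(d[0])
print('handle dir',np.degrees(np.arctan2(d[1],d[0])),h.mean(0),'end t',((P-h.mean(0))@d).min(),((P-h.mean(0))@d).max())
t=(P-h.mean(0))@d; w=(P-h.mean(0))@[-d[1],d[0]]
for q in np.arange(-.1,.14,.01):
    i=abs(t-q)<.005; print(round(q,2),i.sum(),w[i].min().round(4) if i.any() else '',w[i].max().round(4) if i.any() else '')
end=h.mean(0)+d*t.min(); print(end)
# worm dark spot
g=a.mean(2); sub=g[200:216,384:400]; y,x=np.unravel_index(sub.argmin(),sub.shape); 
W=(150-sub).clip(0); W[sub>125]=0; yy,xx=np.mgrid[200:216,384:400]; print((W*xx).sum()/W.sum(),(W*yy).sum()/W.sum(), onz(s,(W*xx).sum()/W.sum(),(W*yy).sum()/W.sum(),.018))
E
```

```text
[377 192  29  62 548] [393.58211679 217.92335766]
handle dir 14.027843472666572 [ 0.45344625 -0.30459577] end t -0.06453980788734749 0.1598773694332928
-0.1 0  
-0.09 0  
-0.08 0  
-0.07 0  
-0.06 15 -0.0096 0.0121
-0.05 16 -0.0123 0.0111
-0.04 20 -0.0116 0.0118
-0.03 19 -0.01 0.0116
-0.02 19 -0.0119 0.0107
-0.01 19 -0.0112 0.0114
-0.0 19 -0.0114 0.0112
0.01 17 -0.0098 0.0103
0.02 19 -0.0107 0.011
0.03 16 -0.0109 0.0107
0.04 18 -0.0102 0.0098
0.05 18 -0.0112 0.0096
0.06 16 -0.0105 0.0103
0.07 21 -0.0116 0.0145
0.08 27 -0.0179 0.0195
0.09 38 -0.0241 0.0237
0.1 46 -0.0304 0.0323
0.11 58 -0.0332 0.0383
0.12 48 -0.0341 0.0399
0.13 33 -0.03 0.0432
[ 0.39083114 -0.3202398 ]
389.83134143340067 207.6977854540422 [ 0.55117098 -0.27524512  0.018     ]
```

```bash
cat > plan.py <<'E'
import sys,json
from h import *
# usage: plan.py x y z psi [cmd x y z psi]  -> numbers for the move from commanded pose
def plan(cmd,tg):
    c=np.radians(cmd[3]); d=np.array(tg[:3])-np.array(cmd[:3])
    return (np.array([d[0]*np.cos(c)+d[1]*np.sin(c), d[0]*np.sin(c)-d[1]*np.cos(c), -d[2]])/.1).round(4), round(-((tg[3]-cmd[3]+180)%360-180)/180,4)
def fwd(cmd,sh,turn):
    c=np.radians(cmd[3]); x,y,z=np.array(sh)*.1
    return [cmd[0]+x*np.cos(c)+y*np.sin(c), cmd[1]+x*np.sin(c)-y*np.cos(c), cmd[2]-z, cmd[3]-turn*180]
if __name__=='__main__':
    a=[float(x) for x in sys.argv[1:]]
    print(plan(a[4:8],a[:4]))
E
python3 plan.py .5136 -.2895 .004 -166 .248 -.628 .227 -158.47
```

```text
(array([-3.7129,  2.1741,  2.23  ]), 0.0418)
```

```bash
python3 -m creep '[[-0.1,0.06,0,0,60],[-0.25,0.15,0,0,60],[-0.4,0.25,0,0,60],[-0.6,0.35,0,0,60],[-0.75,0.45,0,0,60],[-0.85,0.5,0,0,60],[-0.9,0.54,0,0,60],[-0.9,0.54,0,0,60]]'
```

```text
clock: 1.97
tool_pos: [0.3124, -0.5438, 0.2268]
orientation: [-180.0, 0.0, -158.4]
force: [-0.5, 0.5, 1.0]
opening: 0.0601
```

```bash
python3 -m creep '[[-0.2,0.12,0,0,60],[-0.45,0.27,0.0,0,60],[-0.7,0.41,0.1,0,60],[-0.9,0.52,0.2,0,60],[-0.96,0.557,0.3,0,60],[-0.96,0.557,0.4,0,60],[-0.96,0.557,0.4,0,60],[-0.96,0.557,0.4,0,60]]' && python3 -m creep '[[-0.2,0.12,0.1,0,60],[-0.45,0.27,0.2,0,60],[-0.7,0.41,0.3,0,60],[-0.9,0.52,0.4,0,60],[-0.96,0.557,0.5,0,60],[-0.96,0.557,0.6,0,60],[-0.96,0.557,0.6,0,60],[-0.96,0.557,0.6,0,60]]' && python3 -m creep '[[-0.2,0.12,0,0.01,60],[-0.45,0.27,0.0,0.02,60],[-0.7,0.41,0.1,0.0418,60],[-0.8929,0.5201,0.2,0.0418,60],[-0.8929,0.5201,0.4,0.0418,60],[-0.8929,0.5201,0.5,0.0418,60],[-0.8929,0.5201,0.6,0.0418,60],[-0.8929,0.5201,0.6,0.0418,60]]'
python3 - <<'E'
from h import *
s=snap('top','t1'); cv2.imwrite('pics/t1c.png',cv2.resize(s['img'][170:270,340:440],None,fx=6,fy=6,interpolation=cv2.INTER_CUBIC))
E
```

```text
clock: 2.63
tool_pos: [0.3796, -0.4583, 0.1859]
orientation: [179.9, -0.1, -158.5]
force: [-1.0, -0.5, -0.0]
opening: 0.0601
clock: 3.3
tool_pos: [0.4484, -0.3715, 0.1263]
orientation: [180.0, -0.1, -158.5]
force: [-0.4, -1.7, 0.6]
opening: 0.0601
clock: 3.97
tool_pos: [0.5116, -0.2901, 0.0649]
orientation: [179.9, -0.2, -166.1]
force: [-1.0, -0.0, -0.8]
opening: 0.0602
```

View pics/t1c.png

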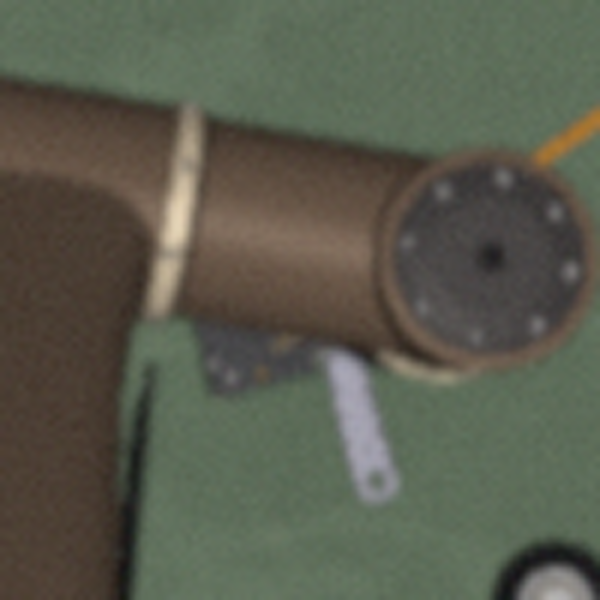

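```bash
python3 -m creep '[[0,0,0.1,0,60],[0,0,0.2,0,60],[0,0,0.3,0,60],[0,0,0.4,0,60],[0,0,0.5,0,60],[0,0,0.57,0,60],[0,0,0.61,0,60],[0,0,0.61,0,60]]'; python3 - <<'E'
from h import *
s=snap('side','s1'); cv2.imwrite('pics/s1c.png',cv2.resize(s['img'][120:220,310:440],None,fx=6,fy=6,interpolation=cv2.INTER_CUBIC))
E
```

```text
clock: 4.68
tool_pos: [0.5126, -0.2892, 0.0042]
orientation: [179.9, -0.1, -166.0]
force: [-0.2, -0.6, 0.1]
opening: 0.0601
```

View pics/s1c.png

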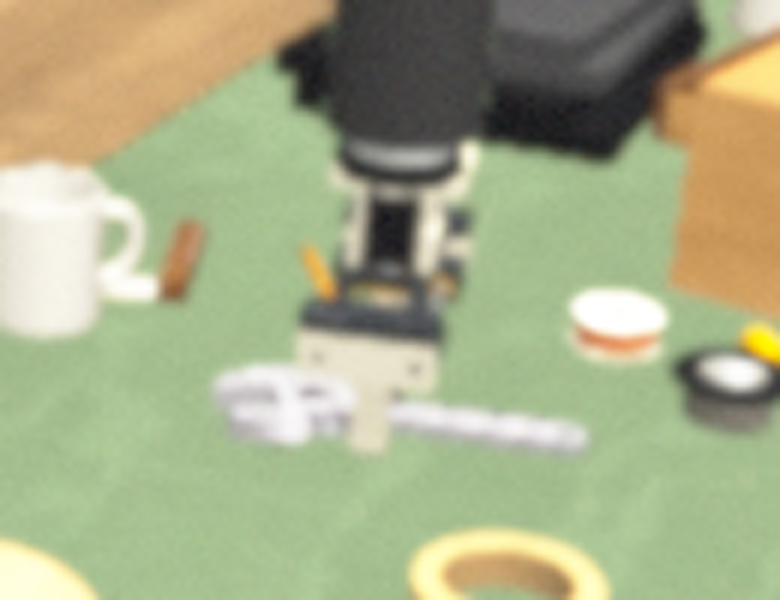

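```bash
python3 -m creep '[[0,0,0,0,40],[0,0,0,0,20],[0,0,0,0,5],[0,0,0,0,5],[0,0,0,0,5],[0,0,0,0,5],[0,0,0,0,5],[0,0,0,0,5]]'; python3 -m creep '[[0,0,-0.02,0,5],[0,0,-0.06,0,5],[0,0,-0.15,0,5],[0,0,-0.3,0,5],[0,0,-0.5,0,5],[0,0,-0.7,0,5],[0,0,-0.85,0,5],[0,0,-0.9,0,5]]'; python3 - <<'E'
from h import *
s=snap('side','s2'); cv2.imwrite('pics/s2c.png',cv2.resize(s['img'][100:220,310:440],None,fx=5,fy=5,interpolation=cv2.INTER_CUBIC))
E
```

```text
clock: 5.4
tool_pos: [0.5134, -0.2894, 0.0057]
orientation: [-180.0, 0.0, -166.0]
force: [-0.3, 0.3, 1.3]
opening: 0.0196
clock: 6.07
tool_pos: [0.5145, -0.2898, 0.0987]
orientation: [-179.9, 0.2, -166.0]
force: [0.7, -1.0, -3.7]
opening: 0.0195
```

View pics/s2c.png

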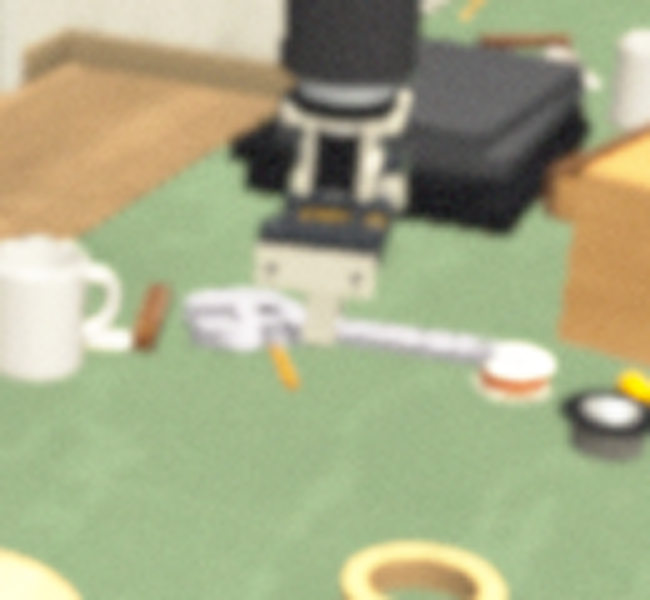

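```bash
python3 -m creep '[[-0.03,0.05,-0.05,0,5],[-0.08,0.18,-0.15,0,5],[-0.16,0.38,-0.3,0,5],[-0.24,0.56,-0.4,0,5],[-0.32,0.75,-0.5,0,5],[-0.38,0.89,-0.5,0,5],[-0.397,0.931,-0.5,0,5],[-0.397,0.931,-0.5,0,5]]' && python3 -m creep '[[-0.03,0.05,0,0,5],[-0.08,0.18,0,0,5],[-0.16,0.38,0,0,5],[-0.24,0.56,0,0,5],[-0.32,0.75,0,0,5],[-0.38,0.89,0,0,5],[-0.397,0.931,0,0,5],[-0.397,0.931,0,0,5]]' && python3 -m creep '[[-0.03,0.05,0,-0.01,5],[-0.08,0.18,0,-0.03,5],[-0.16,0.38,0,-0.06,5],[-0.24,0.56,0,-0.09,5],[-0.32,0.75,0,-0.12,5],[-0.38,0.89,0,-0.155,5],[-0.397,0.931,0,-0.18,5],[-0.397,0.931,0,-0.19,5]]'
python3 - <<'E'
from plan import *
c=[.5136,-.2895,.096,-166]
c=fwd(c,[-.397,.931,-.5],0);c=fwd(c,[-.397,.931,0],0);c=fwd(c,[-.397,.931,0],-.19);print(c,plan(c,[.5716,.0732,.13,-98.5]))
E
```

```text
clock: 6.78
tool_pos: [0.5288, -0.188, 0.1447]
orientation: [179.9, -0.1, -165.9]
force: [0.1, -0.0, -4.3]
opening: 0.02
clock: 7.45
tool_pos: [0.5451, -0.089, 0.1449]
orientation: [180.0, -0.1, -166.0]
force: [0.6, -0.6, -4.9]
opening: 0.0199
clock: 8.12
tool_pos: [0.5615, 0.011, 0.1453]
orientation: [180.0, -0.0, -131.4]
force: [-0.7, -0.6, -3.4]
opening: 0.0195
[np.float64(0.561593435558484), np.float64(0.010316494114806313), np.float64(0.14600000000000002), -131.8] (array([-0.5355,  0.3445,  0.16  ]), -0.185)
```

```bash
python3 -m creep '[[-0.05,0.04,0.02,-0.02,5],[-0.15,0.1,0.08,-0.05,5],[-0.27,0.18,0.14,-0.08,5],[-0.4,0.26,0.2,-0.11,5],[-0.5,0.32,0.26,-0.14,5],[-0.535,0.344,0.28,-0.17,5],[-0.535,0.344,0.28,-0.185,5],[-0.535,0.344,0.28,-0.185,5]]'; python3 - <<'E'
from h import *
for n in('side','top'):
    a=np.mean([snapshot(n)['img'].astype(float) for _ in range(4)],0); np.save(f'pics/{n}h.npy',a)
s=np.load('pics/sideh.npy').astype(np.uint8);t=np.load('pics/toph.npy').astype(np.uint8)
cv2.imwrite('pics/h1.png',np.hstack([cv2.resize(s[180:270,240:340],(400,360),interpolation=cv2.INTER_CUBIC),cv2.resize(t[160:250,230:330],(400,360),interpolation=cv2.INTER_CUBIC)]))
print(ctrl.get_obs())
E
```

```text
clock: 8.78
tool_pos: [0.5713, 0.0728, 0.117]
orientation: [180.0, -0.0, -98.3]
force: [0.5, -0.8, -4.8]
opening: 0.0195
{'clock': 9.1833, 'joint_pos': array([ 2.67380947e+01,  1.67083268e+01, -2.03343629e+01,  4.43746144e-04,
       -5.29448566e+01, -3.52761955e+01]), 'qvel': array([ 0.08837108,  0.01765929,  0.05888686, -0.0939845 ,  0.00921981,
        0.04577924]), 'tau': array([-4.44353221e-02, -5.08919764e+01,  2.65117997e+01,  6.52863398e+00,
        5.35677059e-02, -9.96428862e-03]), 'tool_pos': array([0.57130622, 0.07304636, 0.11768385]), 'orientation': array([-1.79989628e+02,  6.90315018e-03, -9.85378328e+01]), 'force': array([ 0.6495989 ,  1.03186042, -3.59013854]), 'moment': array([-0.06948414,  0.1053365 , -0.02969814]), 'opening': 0.01972888523498916}
```

View pics/h1.png

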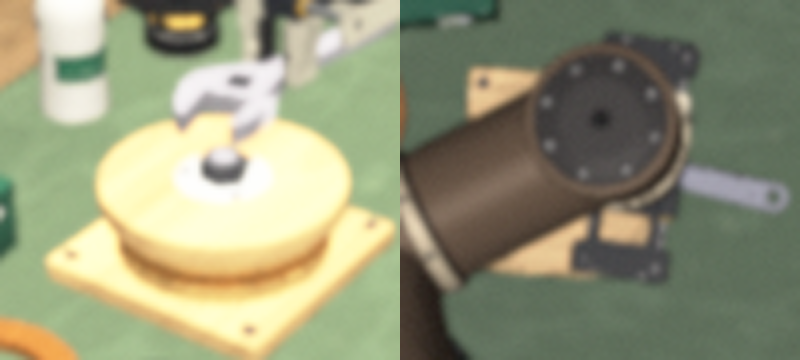

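```bash
python3 - <<'E'
from h import *
s=load('top0')
def hole(img,u0,v0,r=4):
    g=img.mean(2); yy,xx=np.mgrid[v0-r:v0+r+1,u0-r:u0+r+1]; sub=g[v0-r:v0+r+1,u0-r:u0+r+1]
    return sub.astype(int)
A=np.load('pics/topavg.npy');B=np.load('pics/toph.npy')
print(hole(A,403,250));print(hole(B,327,208,4))
cv2.imwrite('pics/h2.png',np.hstack([cv2.resize(A[238:258,393:413],(400,400),interpolation=cv2.INTER_CUBIC),cv2.resize(B[198:218,317:337],(400,400),interpolation=cv2.INTER_CUBIC)]).astype(np.uint8))
E
```

```text
[[163 166 164 166 162 142 113  95  96]
 [156 167 162 158 157 148 119  99  96]
 [154 160 148 136 140 144 130 108  98]
 [144 151 132 112 119 137 139 117 100]
 [129 142 127 106 112 136 144 120 102]
 [118 140 138 124 126 141 140 117 102]
 [110 133 143 139 135 135 125 108  98]
 [104 115 125 127 122 117 108 101  98]
 [ 99 102 105 106 104 101  98  99  97]]
[[104 100 101  99  99  99  98  99  98]
 [121 115 111 103  99  99  98 100  99]
 [136 135 130 116 103  99  99  98 100]
 [131 137 142 131 112 100  99  99 100]
 [112 124 144 140 117 102  98  98  97]
 [104 119 141 140 120 101  99  99  99]
 [119 130 141 135 114 102  97 100 100]
 [135 139 138 124 107  99 101 100  99]
 [132 130 122 108 102 100  98  97 100]]
```

View pics/h2.png

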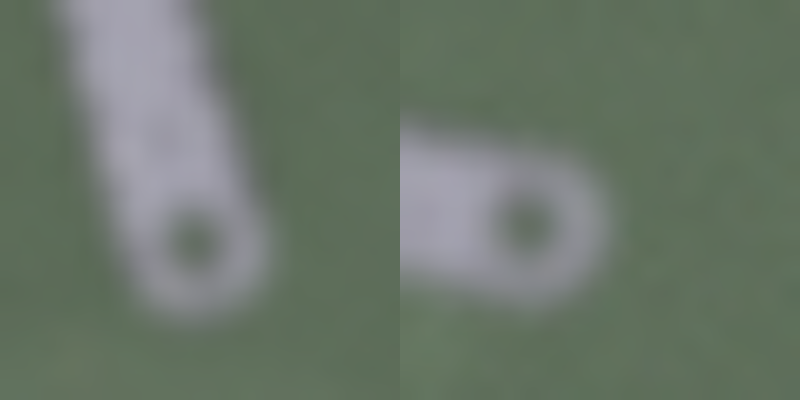

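```bash
python3 - <<'E'
from h import *
s=load('top0')
hA=onz(s,402.28,249.6,.012)[:2]; wA=onz(s,391.5,207.4,.018)[:2]; hB=onz(s,322.78,208.5,.1245)[:2]
print(hA,wA,hB)
d=np.array([np.cos(np.radians(14.03)),np.sin(np.radians(14.03))]);c=np.array([.45345,-.3046])
for p in(hA,wA): print('t',(p-c)@d,'w',(p-c)@[-d[1],d[0]])
D=(wA-hA)@d; print('hole-worm',D)
# now: handle dir at yaw 104 -> toward mouth 81.5
a=np.radians(81.5); e=np.array([np.cos(a),np.sin(a)]); n=np.array([-e[1],e[0]])
# expected hole from TCP frame: line through TCP
tcp=np.array([.5713,.0730]); r=hB-tcp; print('hole rel TCP along',r@e,'perp',r@n)
print('mouth cam', hB+e*(D+.03745)+n*.0129)
# handle edges in B for lateral line fit
B=np.load('pics/toph.npy').astype(np.float32)
m=((B[:,:,1]-B[:,:,2]*.5-B[:,:,0]*.5<3)).astype(np.uint8)
v,u=np.nonzero(m[190:220,303:332]); P=np.array([onz(s,x+303,y+190,.1245)[:2] for x,y in zip(u,v)])
q=P.mean(0); dd=np.linalg.svd(P-q)[2][0]; print(len(P),q,np.degrees(np.arctan2(dd[1],dd[0])),'perp',(q-tcp)@n)
E
```

```text
[ 0.40200003 -0.31800983] [ 0.55219545 -0.28121802] [ 0.54431829 -0.03570847]
t -0.0531661058379694 w -0.0005367935888306093
t 0.10146826131212544 w -0.0012543761163395927
hole-worm 0.15463436715009485
hole rel TCP along -0.11150254938099485 perp 0.010617202087199728
mouth cam [0.55995187 0.15617276]
159 [ 0.55040447 -0.0060713 ] -104.39703856057746 perp 0.008978525985816718
```

```bash
python3 plan.py .5720 .0667 .118 -92.9 .5716 .0732 .118 -98.5
```

```text
(array([ 0.0637, -0.0136, -0.    ]), -0.0311)
```

```bash
python3 -m creep '[[0.01,-0.003,0,-0.005,5],[0.03,-0.006,0,-0.01,5],[0.05,-0.01,0,-0.02,5],[0.064,-0.014,0,-0.031,5],[0.064,-0.014,0,-0.031,5],[0.064,-0.014,0,-0.031,5],[0.064,-0.014,0,-0.031,5],[0.064,-0.014,0,-0.031,5]]'; python3 - <<'E'
from h import *
for n in('side','top'):
    a=np.mean([snapshot(n)['img'].astype(float) for _ in range(5)],0); np.save(f'pics/{n}h.npy',a)
B=np.load('pics/toph.npy').astype(np.float32);S=np.load('pics/sideh.npy')
print(ctrl.get_obs()['tool_pos'],ctrl.get_obs()['orientation'])
s=load('top0')
m=((B[:,:,1]-B[:,:,2]*.5-B[:,:,0]*.5<3)).astype(np.uint8)
v,u=np.nonzero(m[185:222,303:335]); P=np.array([onz(s,x+303,y+185,.1245)[:2] for x,y in zip(u,v)])
q=P.mean(0); dd=np.linalg.svd(P-q)[2][0]; print(len(P),q,np.degrees(np.arctan2(dd[1],dd[0])))
cv2.imwrite('pics/h3.png',np.hstack([cv2.resize(S[180:220,270:310],(400,400),interpolation=cv2.INTER_CUBIC),cv2.resize(B[193:213,315:335],(400,400),interpolation=cv2.INTER_CUBIC)]).astype(np.uint8))
E
```

```text
clock: 9.85
tool_pos: [0.5717, 0.0668, 0.1176]
orientation: [-180.0, 0.0, -92.9]
force: [-0.8, -0.6, -5.4]
opening: 0.0196
[0.57168465 0.06673528 0.11753507] [ 1.79996442e+02 -2.19542442e-03 -9.29126046e+01]
176 [ 0.55932049 -0.01033474] -98.60033724926868
```

View pics/h3.png

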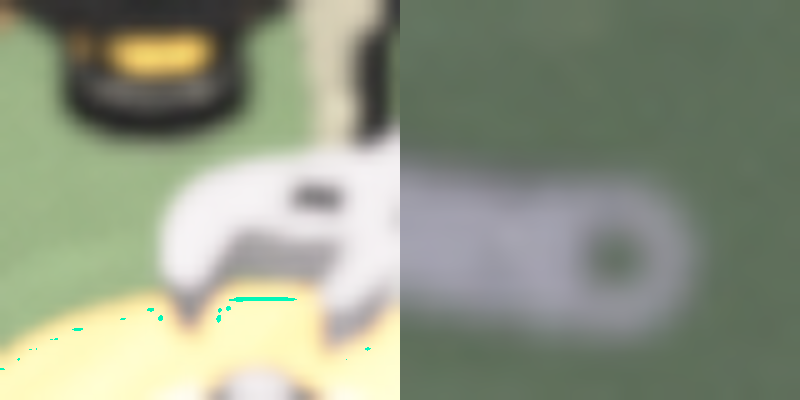

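```bash
python3 - <<'E'
from h import *
s=load('top0');S=load('side0')
hB=onz(s,325.27,205.27,.1245)[:2]
a=np.radians(81.4); e=np.array([np.cos(a),np.sin(a)]); n=np.array([-e[1],e[0]])
mo=hB+e*(.1546+.03745)+n*.0129; print('hole',hB,'mouth',mo,'worm',hB+e*.1546)
print('angle hole-TCP',np.degrees(np.arctan2(.0667-hB[1],.5717-hB[0])), np.hypot(.0667-hB[1],.5717-hB[0]))
y=np.radians(103.9); X=np.array([np.cos(y),np.sin(y)]);Y=np.array([-X[1],X[0]])
r=mo-[.5704,.1506]; print('mouth rel nut in wrench axes',r@X,r@Y)
ws=onz(S,301.2,199.1,.1125+.019)[:2]; ns=onz(S,295.5,218.55,.0902)[:2]; print('side: worm',ws,'nut',ns)
ms=ws+39.5e-3*X-2.5e-3*Y; r=ms-ns; print('side mouth rel nut',r@X,r@Y)
# stud center in top
t=np.load('pics/topavg.npy').mean(2); sub=t[198:207,264:274]; 
yy,xx=np.mgrid[198:207,264:274]; W=(sub-140).clip(0); W[(np.hypot(xx-268.6,yy-202)>3)]=0
print('stud top',(W*xx).sum()/W.sum(),(W*yy).sum()/W.sum(),onz(s,(W*xx).sum()/W.sum(),(W*yy).sum()/W.sum(),.0902))
E
```

```text
hole [ 0.55510954 -0.04412938] mouth [0.57107284 0.14769029] worm [0.5782277  0.10873236]
angle hole-TCP 81.48639731637478 0.11206424489825517
mouth rel nut in wrench axes -0.0029861404618756874 4.5854770595126865e-05
side: worm [0.57293039 0.11457297] nut [0.5670789  0.15490655]
side mouth rel nut -0.0010581628136619619 0.0015091268418657687
stud top 268.3587292662356 201.7327804329491 [0.57042993 0.15042438 0.0902    ]
```

```bash
python3 -m creep '[[0.009,-0.007,0.03,0,5],[0.009,-0.007,0.07,0,5],[0.009,-0.007,0.12,0,5],[0.009,-0.007,0.17,0,5],[0.009,-0.007,0.2,0,5],[0.009,-0.007,0.23,0,5],[0.009,-0.007,0.25,0,5],[0.009,-0.007,0.25,0,5]]'; python3 -m creep '[[0,0,0.01,0,5],[0,0,0.02,0,5],[0,0,0.03,0,5],[0,0,0.04,0,5],[0,0,0.05,0,5],[0,0,0.06,0,5],[0,0,0.06,0,5],[0,0,0.06,0,5]]'
python3 - <<'E'
from h import *
S=np.mean([snapshot('side')['img'].astype(float) for _ in range(4)],0)
cv2.imwrite('pics/h4.png',cv2.resize(S[185:235,265:315],(600,600),interpolation=cv2.INTER_CUBIC).clip(0,255).astype(np.uint8))
E
```

```text
clock: 11.02
tool_pos: [0.5723, 0.0657, 0.0923]
orientation: [180.0, -0.0, -92.9]
force: [-0.3, -0.9, -1.7]
opening: 0.0196
clock: 11.68
tool_pos: [0.5725, 0.0657, 0.0866]
orientation: [-180.0, -0.0, -92.9]
force: [0.1, -2.2, -0.1]
opening: 0.0195
```

View pics/h4.png

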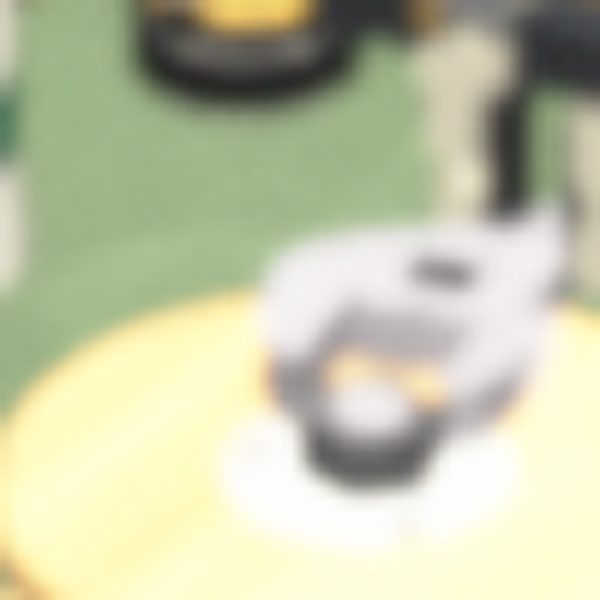

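```bash
cat > ov.py <<'E'
from h import *
def overlay(S,mouth,yaw,zu,fn,nut=(.5704,.1504),ph=-16,bias=(-.0033,.0045),x0=265,y0=185,w=50,op=.0337,cam='side0'):
    s=load(cam); c=cv2.resize(S[y0:y0+w,x0:x0+w],(600,600),interpolation=cv2.INTER_CUBIC).clip(0,255).astype(np.uint8); f=600/w
    b=np.array(bias)
    def pl(P,col,cl):
        P=[proj(s,[p[0]+b[0],p[1]+b[1],p[2]]) for p in P]
        cv2.polylines(c,[((np.array(P)-[x0,y0]+.5)*f).astype(int)],cl,col,1)
    for z,col in((.072,(0,0,255)),(.088,(0,255,0))):
        pl([[nut[0]+.01732*np.cos(a),nut[1]+.01732*np.sin(a),z] for a in np.radians(ph+60*np.arange(6))],col,True)
    a=np.radians(yaw); X=np.array([np.cos(a),np.sin(a)]);Y=np.array([-X[1],X[0]])
    for z,col in((zu,(255,0,0)),(zu+.018,(255,0,255))):
        q=[np.array(mouth)+x*X+y*Y for x,y in((.018,-.015),(-.0185,-.015),(-.0185,op-.015),(.018,op-.015))]
        pl([[*p,z] for p in q],col,False)
    q=np.array(mouth)-.0395*X+.0025*Y
    pl([[*(q+x*X+y*Y),zu+.018] for x,y in((.005,.007),(.005,-.007),(-.005,-.007),(-.005,.007))],(0,0,0),True)
    cv2.imwrite(f'pics/{fn}.png',c)
E
python3 - <<'E'
from ov import *
S=np.mean([snapshot('side')['img'].astype(float) for _ in range(2)],0);np.save('pics/sh.npy',S)
# mouth in top frame: previous (.57107,.14769) at TCP cmd (.5720,.0667), now + (.0007,-.0009)
overlay(S,(.57107+.0007,.14769-.0009),103.9,.0815,'o1')
E
```

```text
(no output)
```

View pics/o1.png

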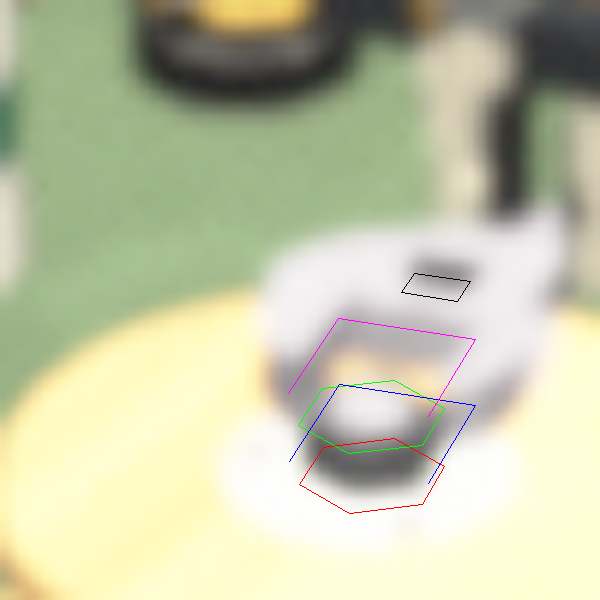

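```bash
python3 -m creep '[[0,0,-0.03,0,5],[0,0,-0.06,0,5],[-0.003,-0.01,-0.06,0,5],[-0.005,-0.015,-0.06,0,5],[-0.005,-0.015,-0.03,0,5],[-0.005,-0.015,-0.01,0,5],[-0.005,-0.015,0.0,0,5],[-0.005,-0.015,0,0,5]]'; python3 - <<'E'
from ov import *
S=np.mean([snapshot('side')['img'].astype(float) for _ in range(3)],0)
o=ctrl.get_obs(); print(o['force'],o['moment'])
overlay(S,(.57107+.0007+.0015,.14769-.0009),103.9,.0815,'o2')
E
```

```text
clock: 12.65
tool_pos: [0.5738, 0.0663, 0.0861]
orientation: [180.0, -0.0, -92.9]
force: [0.3, 0.3, -3.8]
opening: 0.0195
[-0.03236745  0.29014096 -4.19772159] [ 0.12197849 -0.1509953  -0.05758081]
```

View pics/o2.png

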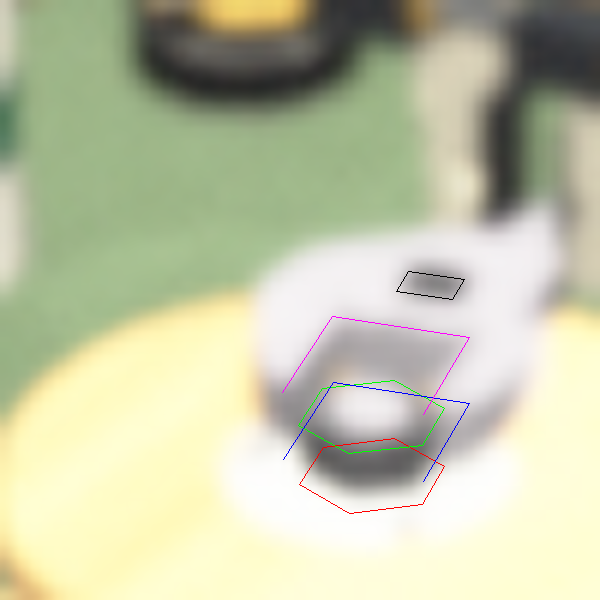

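```bash
python3 -m creep '[[0,0,0.01,0,5],[0,0,0.025,0,5],[0,0,0.04,0,5],[0,0,0.055,0,5],[0,0,0.07,0,5],[0,0,0.08,0,5],[0,0,0.08,0,5],[0,0,0.08,0,5]]'; python3 - <<'E'
from ov import *
S=np.mean([snapshot('side')['img'].astype(float) for _ in range(3)],0)
o=ctrl.get_obs(); print(o['force'],o['moment'])
overlay(S,(.57107+.0007+.0015,.14769-.0009),103.9,.0735,'o3')
E
```

```text
clock: 13.47
tool_pos: [0.5739, 0.0662, 0.0785]
orientation: [180.0, -0.0, -92.9]
force: [0.7, 0.5, -4.3]
opening: 0.0197
[ 1.20588099  0.29245448 -4.46286519] [-0.01921218 -0.23816009 -0.12174009]
```

View pics/o3.png

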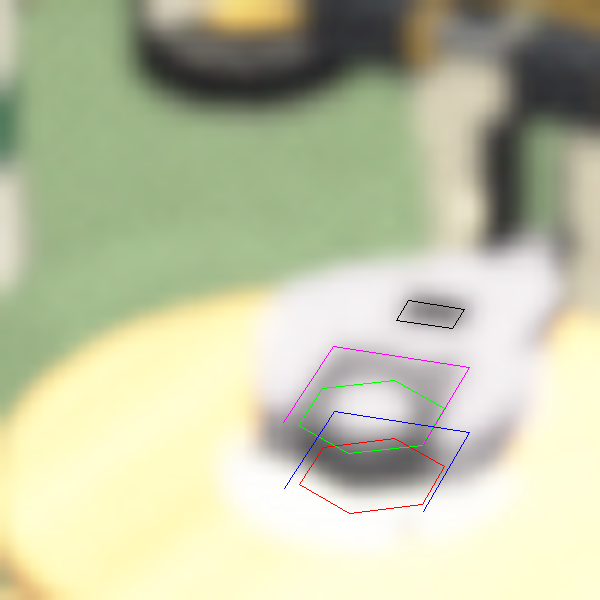

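```bash
python3 -m creep '[[0,0,0.005,0,5],[0,0,0.01,0,5],[0,0,0.015,0,5],[0,0,0.02,0,5],[0,0,0.02,0,5],[0,0,0.02,0,5],[0,0,0.02,0,5],[0,0,0.02,0,5]]'; python3 -m creep '[[-0.005,0.001,0,0,5],[-0.01,0.003,0,0,5],[-0.015,0.004,0,0,5],[-0.02,0.006,0,0,5],[-0.024,0.007,0,0,5],[-0.024,0.007,0,0,5],[-0.024,0.007,0,0,5],[-0.024,0.007,0,0,5]]'
```

```text
clock: 14.28
tool_pos: [0.5741, 0.0662, 0.0775]
orientation: [-180.0, -0.0, -92.9]
force: [-2.1, 0.2, 5.3]
opening: 0.0198
clock: 14.95
tool_pos: [0.5741, 0.0681, 0.0776]
orientation: [-179.9, -0.0, -92.9]
force: [-0.1, -4.6, 5.6]
opening: 0.0195
```

```bash
python3 -m creep '[[0,0,0,0,10],[0,0,0,0,30],[0,0,0,0,50],[0,0,0,0,50],[0,0,-0.1,0,50],[0,0,-0.3,0,50],[0,0,-0.5,0,50],[0,0,-0.6,0,50]]'; python3 - <<'E'
from ov import *
S=np.mean([snapshot('side')['img'].astype(float) for _ in range(4)],0);np.save('pics/sh4.npy',S)
T=np.mean([snapshot('top')['img'].astype(float) for _ in range(4)],0);np.save('pics/th4.npy',T)
o=ctrl.get_obs(); print(o['force'],o['tool_pos'])
overlay(S,(.5727,.1492),103.9,.072,'o4')
cv2.imwrite('pics/o4t.png',cv2.resize(T[160:250,230:340],None,fx=6,fy=6,interpolation=cv2.INTER_CUBIC).clip(0,255).astype(np.uint8))
E
```

```text
clock: 15.62
tool_pos: [0.5744, 0.0691, 0.1394]
orientation: [-179.8, 0.1, -92.9]
force: [0.0, -0.1, 0.4]
opening: 0.05
[-0.93019683 -0.16244125 -0.53767768] [0.5727455  0.06845916 0.13560231]
```

View pics/o4.png

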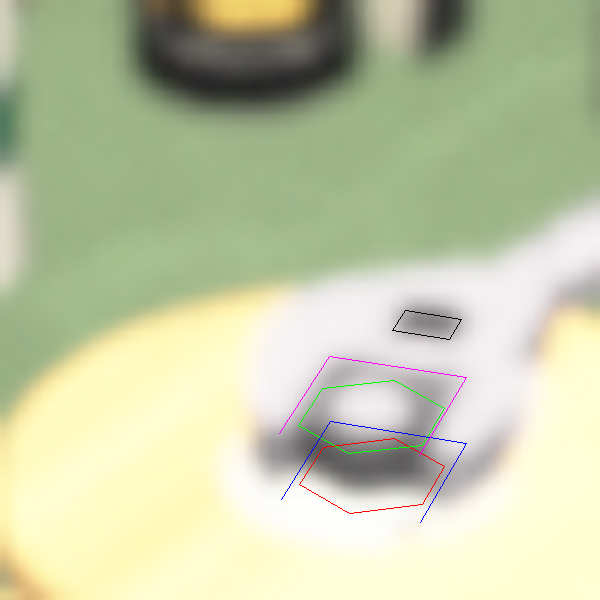

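View pics/o4t.png

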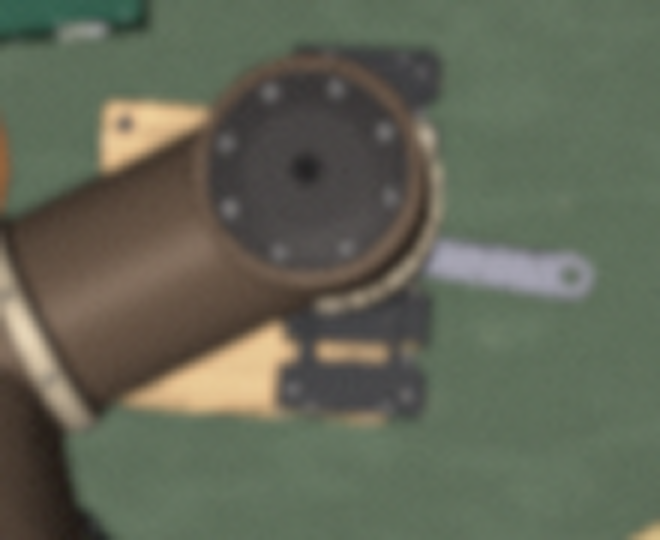

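```bash
cat > meas.py <<'E'
from h import *
def meas(T,win=(185,225,303,335),z=.084):
    s=load('top0'); B=T.astype(np.float32)
    m=((B[:,:,1]-B[:,:,2]*.5-B[:,:,0]*.5<3)).astype(np.uint8)
    v0,v1,u0,u1=win
    n,l,st,c=cv2.connectedComponentsWithStats(m[v0:v1,u0:u1]); k=1+np.argmax(st[1:,4])
    v,u=np.nonzero(l==k); P=np.array([onz(s,x+u0,y+v0,z)[:2] for x,y in zip(u,v)])
    q=P.mean(0); dd=np.linalg.svd(P-q)[2][0]; dd*=np.sign(dd[1])
    return len(P),q,np.degrees(np.arctan2(dd[1],dd[0])),P[(P@dd).argmin()]
E
python3 - <<'E'
from meas import *
T=np.load('pics/th4.npy'); s=load('top0')
print(meas(T))
h=onz(s,324.6,205.1,.084)[:2]; print(h)
nut=np.array([.5704,.1505])
# handle line through mouth-offset: angle from nut-centre to hole
D=.1546+.03745; print('dist nut-hole',np.hypot(*(nut-h)),'expected',np.hypot(D,.0129))
ang=np.degrees(np.arctan2(*(nut-h)[::-1])); print('handle dir',ang-np.degrees(np.arctan2(.0129,D)))
for a in (81.5,):
    e=np.array([np.cos(np.radians(a)),np.sin(np.radians(a))]); n=np.array([-e[1],e[0]])
    print('worm',h+e*.1546,'mouth',h+e*D+n*.0129)
E
```

```text
(164, array([ 0.56114884, -0.00893028]), np.float64(81.21880999655855), array([ 0.54803765, -0.0503907 ]))
[ 0.55805826 -0.04222134]
dist nut-hole 0.19311611563003125 expected 0.19248275896817357
handle dir 82.4930362439588
worm [0.58090959 0.11068051] mouth [0.57368675 0.1496259 ]
```

```bash
python3 - <<'E'
from plan import *
c=fwd([.5716,.0732,.118,-98.5],[.064,-.014,0],-.031)
for r in [(.009,-.007,.25),(0,0,.06),(-.005,-.015,0),(0,0,.08),(0,0,.02),(-.024,.007,0),(0,0,-.6)]: c=fwd(c,r,0)
print(c)
X=np.array([np.cos(np.radians(104)),np.sin(np.radians(104))])
w=np.array([.5809,.1107])-.006*X
print(w,plan(c,[*w,.097,-76]))
E
```

```text
[np.float64(0.5736385775432025), np.float64(0.06858435623733154), np.float64(0.13699999999999998), -92.92]
[0.58235153 0.10487823] (array([-0.3669, -0.0685,  0.4   ]), -0.094)
```

```bash
python3 -m creep '[[-0.06,-0.01,0,-0.02,40],[-0.14,-0.03,0,-0.04,20],[-0.24,-0.05,0.05,-0.06,5],[-0.33,-0.06,0.15,-0.08,0],[-0.367,-0.068,0.25,-0.094,0],[-0.367,-0.068,0.35,-0.094,0],[-0.367,-0.068,0.4,-0.094,0],[-0.367,-0.068,0.4,-0.094,0]]'; python3 - <<'E'
from h import *
S=np.mean([snapshot('side')['img'].astype(float) for _ in range(3)],0)
cv2.imwrite('pics/w1.png',cv2.resize(S[175:225,270:320],(600,600),interpolation=cv2.INTER_CUBIC).clip(0,255).astype(np.uint8))
print(ctrl.get_obs()['force'])
E
```

```text
clock: 16.68
tool_pos: [0.5808, 0.1043, 0.0947]
orientation: [179.8, -0.0, -76.1]
force: [-0.2, -0.5, 0.1]
opening: 0.003
[ 0.24520161  0.12563653 -0.79519146]
```

View pics/w1.png

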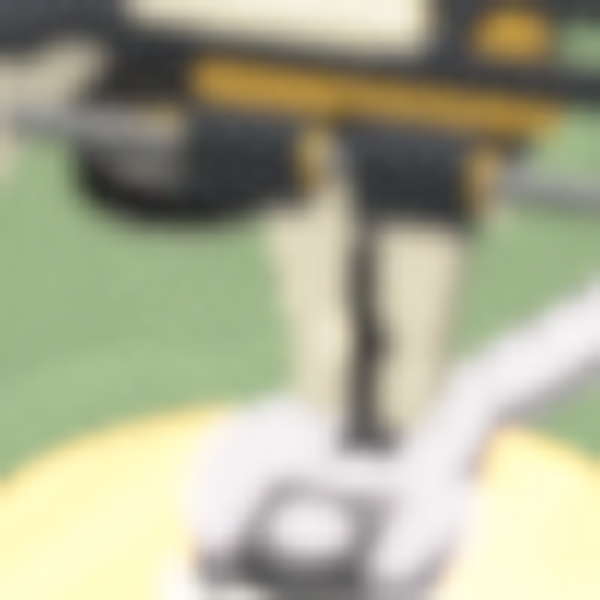

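```bash
python3 -m creep '[[0,0,0,0,0],[0,0,0,0,0],[0,0,0,0,0],[0,0,0.01,0,0],[0,0,0.02,0,0],[0,0,0.02,0,0],[0,0,0.02,0,0],[0,0,0.02,0,0]]'; python3 - <<'E'
from h import *
o=ctrl.get_obs(); print(o['force'],o['tool_pos'])
E
```

```text
clock: 17.5
tool_pos: [0.582, 0.105, 0.0946]
orientation: [180.0, -0.0, -76.0]
force: [-0.0, -0.5, 0.3]
opening: 0.0006
[-0.04876042 -0.48077354  0.27992498] [0.58196007 0.10496239 0.09455081]
```

```bash
python3 -m creep '[[0,0,0.01,0,0],[0,0,0.015,0,0],[0,0,0.015,0,0],[0,0,0.02,0,0],[0,0,0.02,0,0],[0,0,0.02,0,0],[0,0,0.02,0,0],[0,0,0.02,0,0]]'; python3 -m creep '[[0,0,0.005,0,0],[0,0,0.005,0,0],[0,0,0.005,0,0],[0,0,0.005,0,0],[0,0,0.005,0,0],[0,0,0.005,0,0],[0,0,0.005,0,0],[0,0,0.005,0,0]]'
```

```text
clock: 18.17
tool_pos: [0.582, 0.105, 0.0926]
orientation: [-180.0, 0.0, -76.0]
force: [-0.7, 0.2, 0.6]
opening: 0.0003
clock: 18.83
tool_pos: [0.5821, 0.105, 0.0924]
orientation: [-180.0, -0.0, -76.0]
force: [-1.7, -0.5, 6.1]
opening: 0.0003
```

```bash
python3 -m creep '[[0,0,0.002,0,0],[-0.02,0,0.002,0,0],[-0.04,0,0.002,0,0],[-0.06,0,0.002,0,0],[-0.08,0,0.002,0,0],[-0.1,0,0.002,0,0],[-0.12,0,0.002,0,0],[-0.12,0,0.002,0,0]]'; python3 - <<'E'
from ov import *
S=np.mean([snapshot('side')['img'].astype(float) for _ in range(3)],0)
overlay(S,(.5727,.1492),103.9,.072,'w2')
print(ctrl.get_obs()['force'])
E
```

```text
clock: 19.5
tool_pos: [0.5793, 0.1159, 0.0923]
orientation: [-180.0, -0.1, -76.0]
force: [-0.6, -3.4, 6.1]
opening: 0.0006
[-1.33072135 -3.19958458  7.13284682]
```

View pics/w2.png

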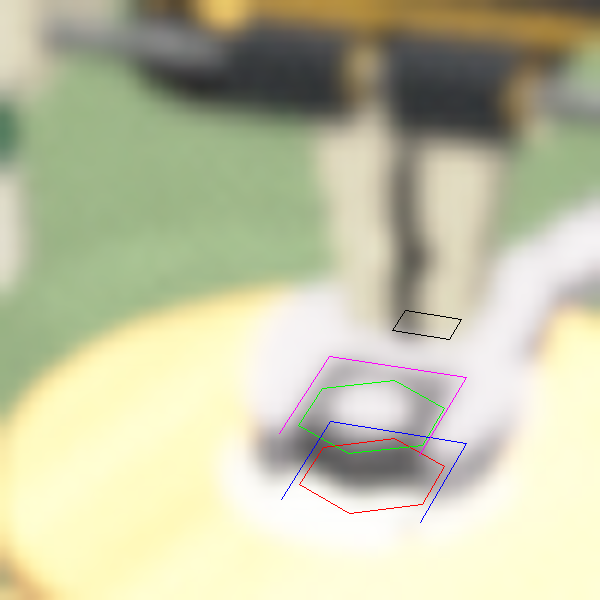

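```bash
python3 -m creep '[[0,0,-0.02,0,0],[0.03,0,-0.03,0,0],[0.07,0,-0.03,0,0],[0.11,0,-0.03,0,0],[0.14,0,-0.03,0,0],[0.14,0,-0.02,0,0],[0.14,0,-0.01,0,0],[0.14,0,-0.005,0,0]]';  python3 -m creep '[[0,0,0.005,0,0],[-0.02,0,0.006,0,0],[-0.045,0,0.006,0,0],[-0.07,0,0.006,0,0],[-0.095,0,0.006,0,0],[-0.12,0,0.006,0,0],[-0.14,0,0.006,0,0],[-0.14,0,0.006,0,0]]'
```

```text
clock: 20.32
tool_pos: [0.5825, 0.1028, 0.0924]
orientation: [180.0, -0.0, -76.0]
force: [-1.0, -1.3, 6.0]
opening: 0.0004
clock: 20.98
tool_pos: [0.5792, 0.1162, 0.0924]
orientation: [-180.0, -0.1, -76.0]
force: [-1.0, -3.9, 5.6]
opening: 0.0004
```

```bash
python3 -m creep '[[0,0,-0.02,0,0],[0.03,0,-0.03,0,0],[0.07,0,-0.03,0,0],[0.11,0,-0.03,0,0],[0.14,0,-0.03,0,0],[0.14,0,-0.02,0,0],[0.14,0,-0.01,0,0],[0.14,0,-0.005,0,0]]';  python3 -m creep '[[0,0,0.005,0,0],[-0.02,0,0.006,0,0],[-0.045,0,0.006,0,0],[-0.07,0,0.006,0,0],[-0.095,0,0.006,0,0],[-0.12,0,0.006,0,0],[-0.14,0,0.006,0,0],[-0.14,0,0.006,0,0]]';python3 - <<'E'
from ov import *
S=np.mean([snapshot('side')['img'].astype(float) for _ in range(3)],0)
overlay(S,(.5727,.1492),103.9,.072,'w3')
E
```

```text
clock: 21.65
tool_pos: [0.5825, 0.1028, 0.0924]
orientation: [-180.0, -0.0, -76.0]
force: [-1.3, -1.7, 5.5]
opening: 0.0005
clock: 22.32
tool_pos: [0.5792, 0.1161, 0.0923]
orientation: [-180.0, -0.1, -76.0]
force: [0.8, -3.2, 6.3]
opening: 0.0003
```

View pics/w3.png

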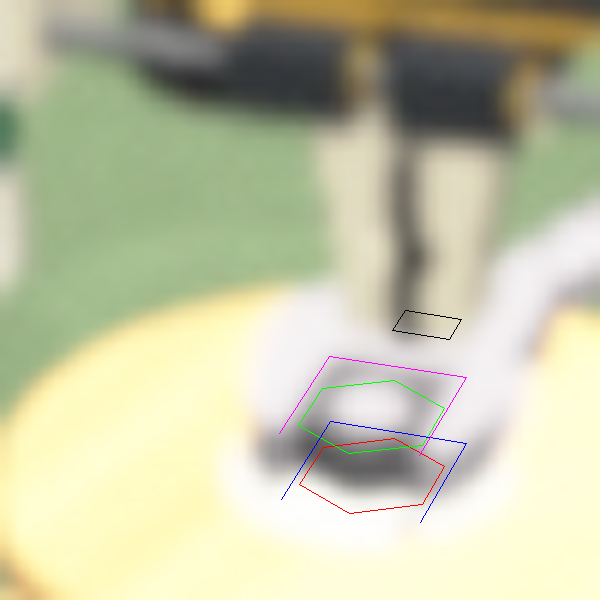

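```bash
python3 -m creep '[[0,0,-0.02,0,0],[0.03,0,-0.03,0,0],[0.07,0,-0.03,0,0],[0.11,0,-0.03,0,0],[0.14,0,-0.03,0,0],[0.14,0,-0.02,0,0],[0.14,0,-0.01,0,0],[0.14,0,-0.005,0,0]]';  python3 -m creep '[[0,0,0.006,0,0],[-0.02,0,0.009,0,0],[-0.045,0,0.009,0,0],[-0.07,0,0.009,0,0],[-0.095,0,0.009,0,0],[-0.12,0,0.009,0,0],[-0.14,0,0.009,0,0],[-0.14,0,0.009,0,0]]'; python3 -m creep '[[0,0,-0.02,0,0],[0.03,0,-0.03,0,0],[0.07,0,-0.03,0,0],[0.11,0,-0.03,0,0],[0.14,0,-0.03,0,0],[0.14,0,-0.02,0,0],[0.14,0,-0.01,0,0],[0.14,0,-0.005,0,0]]';  python3 -m creep '[[0,0,0.005,0,0],[-0.02,0,0.006,0,0],[-0.045,0,0.006,0,0],[-0.07,0,0.006,0,0],[-0.095,0,0.006,0,0],[-0.12,0,0.006,0,0],[-0.14,0,0.006,0,0],[-0.14,0,0.006,0,0]]'
```

```text
clock: 23.13
tool_pos: [0.5826, 0.1028, 0.0924]
orientation: [180.0, -0.0, -76.0]
force: [-2.0, -1.9, 6.8]
opening: 0.0005
clock: 23.8
tool_pos: [0.5791, 0.1158, 0.0923]
orientation: [180.0, -0.1, -76.0]
force: [-2.0, -4.5, 9.4]
opening: 0.0003
clock: 24.47
tool_pos: [0.5826, 0.1026, 0.0923]
orientation: [-180.0, -0.0, -76.0]
force: [-2.3, -2.2, 9.0]
opening: 0.0006
clock: 25.13
tool_pos: [0.5792, 0.1152, 0.0922]
orientation: [180.0, -0.1, -76.0]
force: [-1.1, -6.8, 9.7]
opening: 0.0003
```

```bash
python3 -m creep '[[0,0,-0.02,0,0],[0.03,0,-0.03,0,0],[0.07,0,-0.03,0,0],[0.11,0,-0.03,0,0],[0.14,0,-0.03,0,0],[0.14,0,-0.02,0,0],[0.14,0,-0.01,0,0],[0.14,0,-0.005,0,0]]';  python3 -m creep '[[0,0,0.005,0,0],[-0.02,0,0.006,0,0],[-0.045,0,0.006,0,0],[-0.07,0,0.006,0,0],[-0.095,0,0.006,0,0],[-0.12,0,0.006,0,0],[-0.14,0,0.006,0,0],[-0.14,0,0.006,0,0]]'
python3 - <<'E'
from ov import *
from meas import meas
S=np.mean([snapshot('side')['img'].astype(float) for _ in range(3)],0)
overlay(S,(.5717,.1499),103.9,.072,'w4',op=.0303)
T=np.mean([snapshot('top')['img'].astype(float) for _ in range(4)],0);np.save('pics/th5.npy',T)
print(meas(T))
cv2.imwrite('pics/w4t.png',cv2.resize(T[180:230,280:340],(720,600),interpolation=cv2.INTER_CUBIC).clip(0,255).astype(np.uint8))
E
```

```text
clock: 25.8
tool_pos: [0.5826, 0.1026, 0.0922]
orientation: [-180.0, -0.0, -76.0]
force: [-3.1, -2.9, 9.6]
opening: 0.0004
clock: 26.47
tool_pos: [0.5795, 0.115, 0.0922]
orientation: [-180.0, -0.2, -76.0]
force: [-0.3, -9.4, 9.4]
opening: 0.0002
(163, array([ 0.56157128, -0.00796164]), np.float64(82.3636520482553), array([ 0.55147444, -0.05041541]))
```

View pics/w4.png

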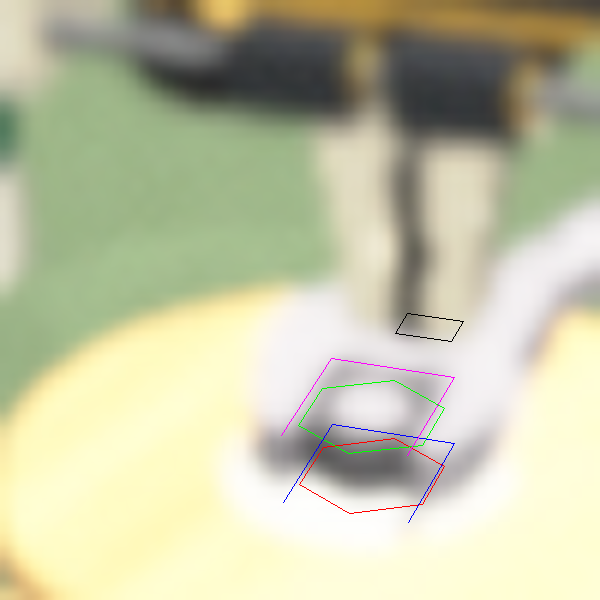

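View pics/w4t.png

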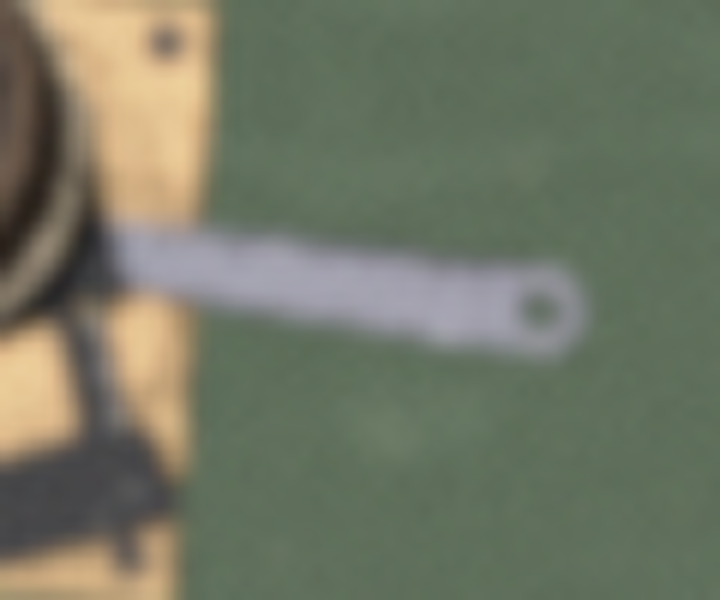

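```bash
python3 - <<'E'
from plan import *
c=fwd([.57364,.06858,.137,-92.92],[-.367,-.068,.4],-.094)
for r in [(0,0,.02),(0,0,.02),(0,0,.005),(-.12,0,.002),(.14,0,-.005),(-.14,0,.006),(.14,0,-.005),(-.14,0,.006),(.14,0,-.005),(-.14,0,.009),(.14,0,-.005),(-.14,0,.006),(.14,0,-.005),(-.14,0,.006)]: c=fwd(c,r,0)
print(np.round(c,4))
s=load('top0');h=onz(s,324.5,205.4,.084)[:2];a=np.radians(82.4);e=np.array([np.cos(a),np.sin(a)])
hp=h+e*.0333; print('hole',h,'hp',hp)
N=np.array([.5704,.1505]); y=np.radians(104.9);X=np.array([np.cos(y),np.sin(y)]);Y=np.array([-X[1],X[0]])
print('hp from nut',N-.1516*X+.0488*Y)
print(plan(c,[*hp,.12,-97.6]))
E
```

```text
[  0.5794   0.1165   0.0915 -76.    ]
hole [ 0.55702866 -0.04187092] hp [ 0.56143279 -0.00886344]
hp from nut [ 0.56222218 -0.00855069]
(array([ 1.1732,  0.4777, -0.285 ]), 0.12)
```

```bash
python3 -m creep '[[0,0,-0.1,0,0],[0,0,-0.3,0,0],[0.1,0.04,-0.45,0,10],[0.25,0.1,-0.485,0,20],[0.42,0.17,-0.485,0.02,30],[0.55,0.22,-0.485,0.03,40],[0.6,0.24,-0.485,0.04,40],[0.6,0.24,-0.485,0.04,40]]'; python3 plan.py .5618 -.0087 .07 -97.6 $(python3 -c "
from plan import *
print(*fwd([.5794,.1165,.0915,-76],[.6,.24,-.485],.04))")
```

```text
clock: 27.48
tool_pos: [0.5697, 0.0511, 0.1392]
orientation: [180.0, -0.0, -83.4]
force: [0.6, 0.2, 0.5]
opening: 0.035
(array([0.597 , 0.1601, 0.7   ]), 0.08)
```

```bash
python3 -m creep '[[0.1,0.03,0,0.01,40],[0.25,0.07,0,0.03,40],[0.42,0.11,0,0.05,40],[0.55,0.14,0,0.07,40],[0.597,0.16,0.05,0.08,40],[0.597,0.16,0.15,0.08,40],[0.597,0.16,0.25,0.08,40],[0.597,0.16,0.25,0.08,40]]'; python3 - <<'E'
from ov import *
S=np.mean([snapshot('side')['img'].astype(float) for _ in range(4)],0);np.save('pics/s6.npy',S)
overlay(S,(.5704,.1505),104.9,.072,'g1',op=.0300)
T=np.mean([snapshot('top')['img'].astype(float) for _ in range(4)],0);np.save('pics/th6.npy',T)
a=cv2.resize(T[170:230,250:330],(800,600),interpolation=cv2.INTER_CUBIC).clip(0,255).astype(np.uint8);cv2.imwrite('pics/g1t.png',a)
cv2.imwrite('pics/g1s.png',cv2.resize(S[160:240,250:350],(750,600),interpolation=cv2.INTER_CUBIC).clip(0,255).astype(np.uint8))
E
```

```text
clock: 28.15
tool_pos: [0.5599, -0.0084, 0.1116]
orientation: [179.8, -0.1, -97.5]
force: [-0.6, 0.7, -1.3]
opening: 0.0401
```

View pics/g1.png

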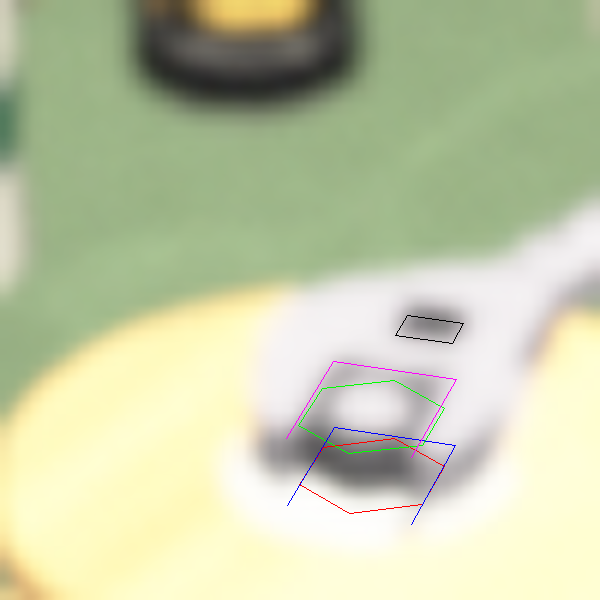

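View pics/g1t.png

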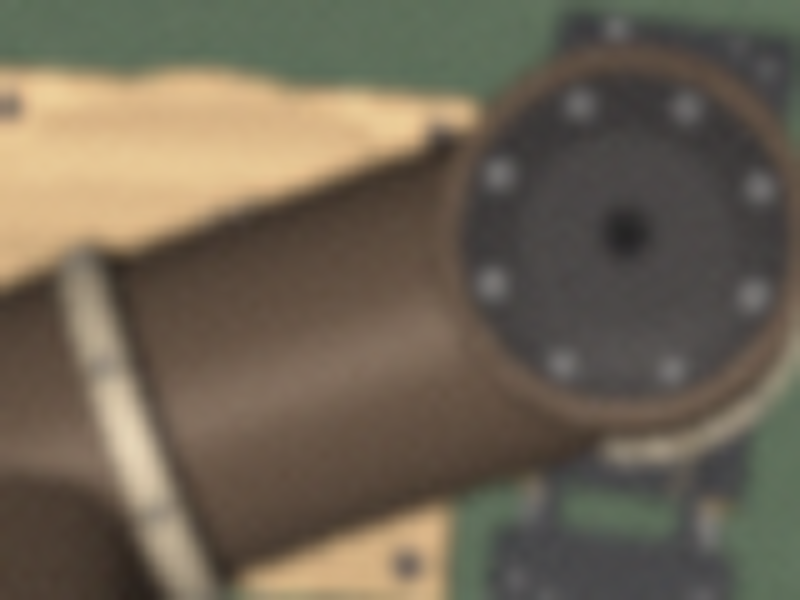

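View pics/g1s.png

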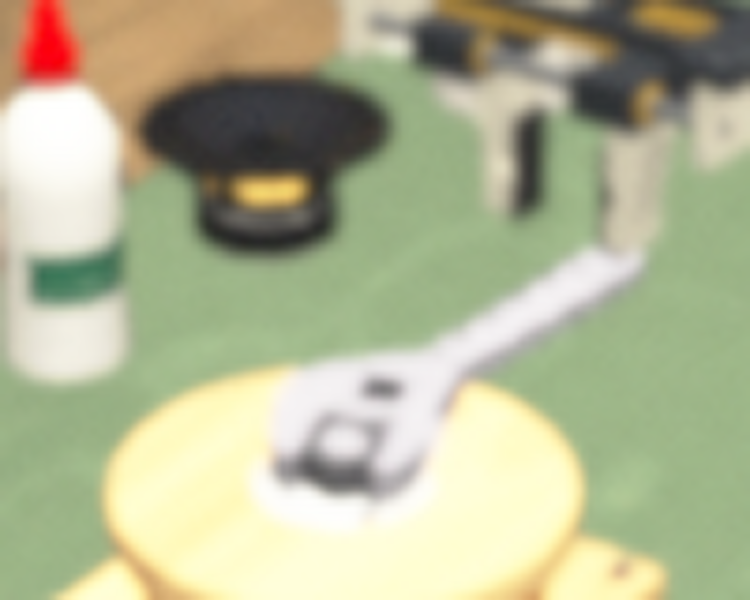

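```bash
python3 -m creep '[[0,0,0.05,0,40],[0,0,0.1,0,40],[0,0,0.15,0,40],[0,0,0.2,0,40],[0,0,0.26,0,40],[0,0,0.32,0,40],[0,0,0.38,0,40],[0,0,0.43,0,40]]'; python3 - <<'E'
from ov import *
S=np.mean([snapshot('side')['img'].astype(float) for _ in range(3)],0)
print(ctrl.get_obs()['force'],ctrl.get_obs()['tool_pos'])
cv2.imwrite('pics/g2s.png',cv2.resize(S[160:240,250:350],(750,600),interpolation=cv2.INTER_CUBIC).clip(0,255).astype(np.uint8))
E
```

```text
clock: 29.22
tool_pos: [0.5612, -0.0087, 0.0706]
orientation: [180.0, -0.0, -97.6]
force: [0.1, -0.9, -0.9]
opening: 0.04
[ 0.53857156 -0.12061375  0.56942737] [ 0.56117327 -0.00873714  0.07100383]
```

View pics/g2s.png

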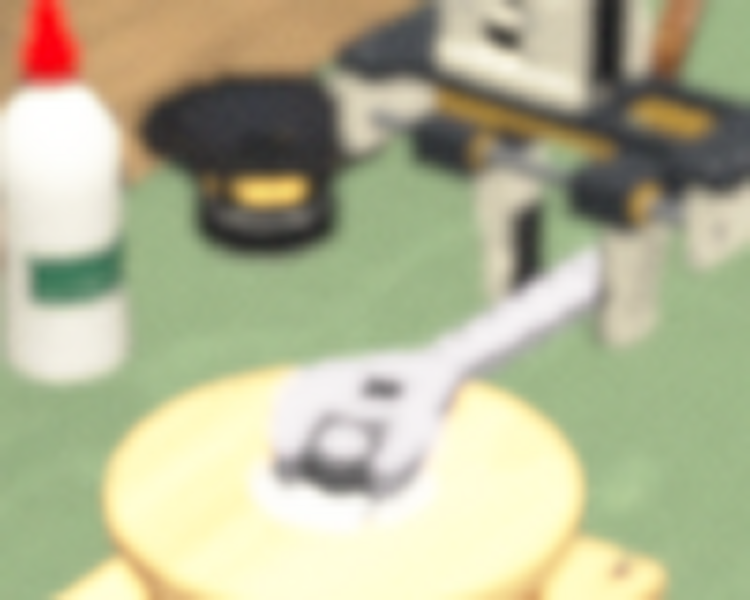

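```bash
python3 -m creep '[[0.002,0.028,0,0.006,40],[0.003,0.055,0,0.011,40],[0.004,0.083,0,0.017,40],[0.005,0.111,0,0.022,40],[0.005,0.139,0,0.028,40],[0.004,0.167,0,0.033,40],[0.004,0.167,0,0.033,40],[0.004,0.167,0,0.033,40]]'; python3 - <<'E'
from ov import *
F=[]
for _ in range(4): S=snapshot('side')['img'];F.append(ctrl.get_obs()['force'])
print(np.mean(F,0))
cv2.imwrite('pics/g3s.png',cv2.resize(S[160:240,250:350],(750,600),interpolation=cv2.INTER_CUBIC))
E
```

```text
clock: 30.03
tool_pos: [0.5447, -0.0067, 0.0718]
orientation: [-180.0, 0.0, -103.5]
force: [2.1, 0.2, 0.4]
opening: 0.0401
[1.04509571 0.23050107 1.20806414]
```

View pics/g3s.png

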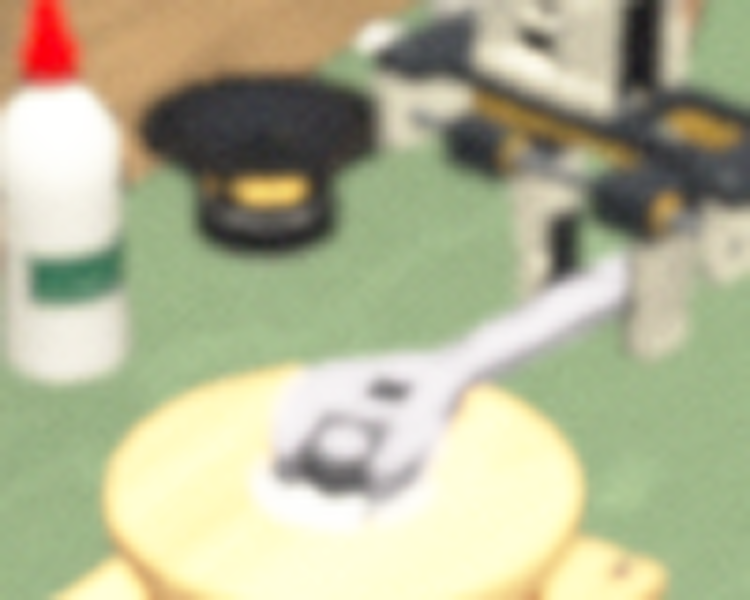

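```bash
python3 -m creep '[[0.003,0.055,0,0.011,40],[0.005,0.111,0,0.022,40],[0.004,0.167,0,0.033,40],[0.002,0.222,0,0.044,40],[-0.002,0.278,0,0.056,40],[-0.009,0.333,0,0.067,40],[-0.009,0.333,0,0.067,40],[-0.009,0.333,0,0.067,40]]';python3 -m creep '[[0.003,0.055,0,0.011,40],[0.005,0.111,0,0.022,40],[0.004,0.167,0,0.033,40],[0.002,0.222,0,0.044,40],[-0.002,0.278,0,0.056,40],[-0.009,0.333,0,0.067,40],[-0.009,0.333,0,0.067,40],[-0.009,0.333,0,0.067,40]]'; python3 - <<'E'
from ov import *
F=[]
for _ in range(4): S=snapshot('side')['img'];F.append(ctrl.get_obs()['force'])
print(np.mean(F,0))
T=np.mean([snapshot('top')['img'].astype(float) for _ in range(2)],0)
a=cv2.resize(S[160:240,250:350],(400,320),interpolation=cv2.INTER_CUBIC)
b=cv2.resize(T[180:260,250:350],(400,320),interpolation=cv2.INTER_CUBIC).astype(np.uint8);cv2.imwrite('pics/g4.png',np.hstack([a,b]))
E
```

```text
clock: 30.9
tool_pos: [0.5125, 0.0018, 0.0716]
orientation: [180.0, -0.0, -115.5]
force: [-0.1, 0.4, 0.8]
opening: 0.0401
clock: 31.57
tool_pos: [0.4829, 0.0169, 0.0715]
orientation: [180.0, -0.0, -127.5]
force: [0.7, 0.5, -0.0]
opening: 0.0396
[ 0.16485578 -0.34317913 -0.01750821]
```

View pics/g4.png

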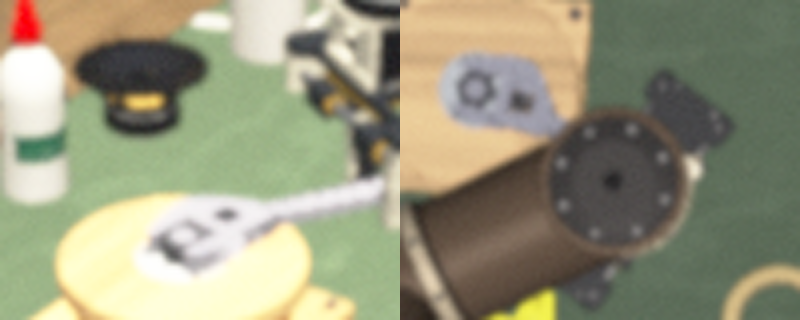

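```bash
python3 -m creep '[[0.002,0.028,0,0.006,40],[0.003,0.055,0,0.011,40],[0.004,0.083,0,0.017,40],[0.005,0.111,0,0.022,40],[0.005,0.139,0,0.028,40],[0.004,0.167,0,0.033,40],[0.002,0.222,0,0.044,40],[-0.002,0.278,0,0.056,40]]'; python3 - <<'E'
from ov import *
T=np.mean([snapshot('top')['img'].astype(float) for _ in range(4)],0);np.save('pics/t7.npy',T)
b=cv2.resize(T[180:230,250:300],(600,600),interpolation=cv2.INTER_CUBIC).clip(0,255).astype(np.uint8);cv2.imwrite('pics/g5.png',b)
print(ctrl.get_obs()['force'])
E
```

```text
clock: 32.53
tool_pos: [0.461, 0.0345, 0.0716]
orientation: [-180.0, 0.0, -137.9]
force: [3.7, -2.2, -1.1]
opening: 0.0398
[1.1119781  1.03902992 0.80923749]
```

View pics/g5.png

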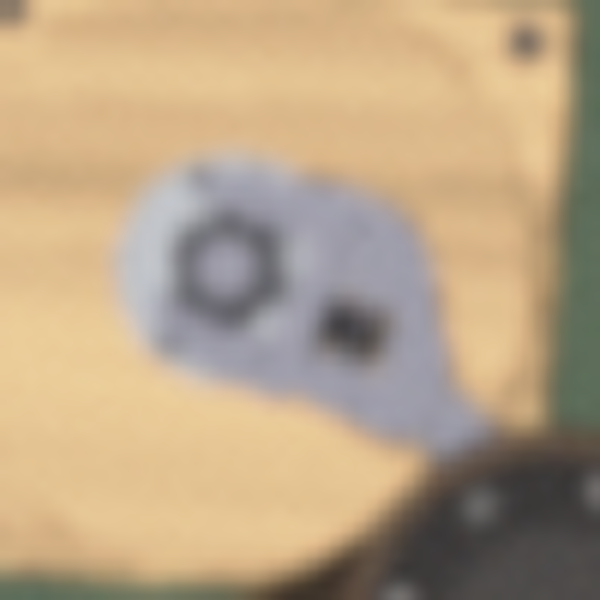

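```bash
python3 -m creep '[[0.001,0.014,0,0.003,40],[0.002,0.028,0,0.006,40],[0.003,0.042,0,0.008,40],[0.003,0.055,0,0.011,40],[0.004,0.069,0,0.014,40],[0.004,0.083,0,0.017,40],[0.005,0.097,0,0.019,40],[0.005,0.111,0,0.022,40]]';  python3 -m creep '[[0.001,0.014,0,0.003,40],[0.001,0.014,0,0.003,40],[0.002,0.028,0,0.006,40],[0.002,0.028,0,0.006,40],[0.003,0.042,0,0.008,40],[0.003,0.042,0,0.008,40],[0.003,0.055,0,0.011,40],[0.003,0.055,0,0.011,40]]'
```

```text
clock: 33.4
tool_pos: [0.4534, 0.0423, 0.0716]
orientation: [-180.0, 0.0, -141.7]
force: [2.7, -1.6, -0.5]
opening: 0.0399
clock: 34.07
tool_pos: [0.4497, 0.0464, 0.0716]
orientation: [-180.0, 0.0, -143.7]
force: [2.2, 0.0, -0.2]
opening: 0.0405
```

```bash
cat > f.py <<'E'
from h import *
F=[];T=[]
for _ in range(5): T.append(snapshot('top')['img'].astype(float));o=ctrl.get_obs();F.append(o['force'])
print('F',np.mean(F,0).round(2),'clock',o['clock'],o['tool_pos'].round(4))
T=np.mean(T,0);np.save('pics/tf.npy',T)
g=T.mean(2)
def cen(u,v,r,dark=True):
    yy,xx=np.mgrid[v-r:v+r+1,u-r:u+r+1]; s=g[v-r:v+r+1,u-r:u+r+1]; W=(125-s).clip(0); return (W*xx).sum()/W.sum(),(W*yy).sum()/W.sum()
w=cen(278,207,4); S=load('top0'); p=onz(S,*w,.091)[:2]; N=np.array([.5704,.1504])
print('worm',w,p,'dist',np.hypot(*(p-N)),'yaw',np.degrees(np.arctan2(*(p-N)[::-1]))%360-176.4)
b=cv2.resize(T[180:230,250:300],(600,600),interpolation=cv2.INTER_CUBIC).clip(0,255).astype(np.uint8);cv2.imwrite('pics/f.png',b)
E
python3 -m creep '[[0.001,0.014,0,0.003,40],[0.001,0.014,0,0.003,40],[0.001,0.014,0,0.003,40],[0.001,0.014,0,0.003,40],[0.002,0.028,0,0.006,40],[0.002,0.028,0,0.006,40],[0.002,0.028,0,0.006,40],[0.002,0.028,0,0.006,40]]'; python3 f.py
```

```text
clock: 34.73
tool_pos: [0.4478, 0.0484, 0.0716]
orientation: [180.0, -0.0, -144.7]
force: [2.6, -1.4, -0.3]
opening: 0.0398
F [ 1.99 -0.49  0.09] clock 34.9833 [0.4478 0.0483 0.0715]
worm (np.float64(277.9751657625075), np.float64(208.1132007233273)) [0.54830498 0.11737799] dist 0.03973214242821023 yaw 59.81352772692537
```

View pics/f.png

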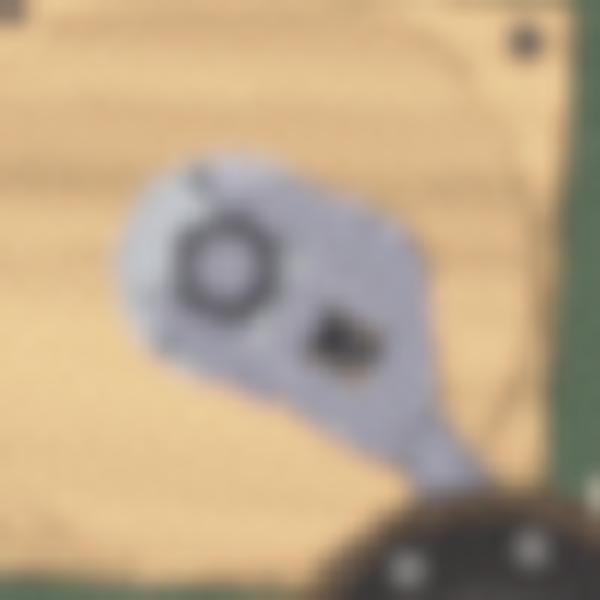

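```bash
python3 -m creep '[[0.001,0.007,0,0.001,40],[0.001,0.007,0,0.001,40],[0.001,0.014,0,0.003,40],[0.001,0.014,0,0.003,40],[0.001,0.021,0,0.004,40],[0.001,0.021,0,0.004,40],[0.002,0.028,0,0.006,40],[0.002,0.028,0,0.006,40]]'; python3 f.py
```

```text
clock: 35.65
tool_pos: [0.4462, 0.0506, 0.0716]
orientation: [-180.0, 0.0, -145.9]
force: [3.7, -1.5, 0.2]
opening: 0.0398
F [ 3.11 -0.68 -0.14] clock 35.9 [0.4461 0.0506 0.0716]
worm (np.float64(277.84479319058386), np.float64(208.2621359223301)) [0.54779764 0.11782427] dist 0.0396490237101241 yaw 58.84551791385141
```

```bash
python3 -m creep '[[0.001,0.007,0,0.001,40],[0.001,0.007,0,0.001,40],[0.001,0.014,0,0.003,40],[0.001,0.014,0,0.003,40],[0.001,0.021,0,0.004,40],[0.001,0.021,0,0.004,40],[0.002,0.028,0,0.006,40],[0.002,0.028,0,0.006,40]]'; python3 f.py
```

```text
clock: 36.57
tool_pos: [0.4446, 0.0529, 0.0716]
orientation: [-180.0, 0.0, -146.9]
force: [3.9, -1.6, -1.3]
opening: 0.0401
F [ 4.84 -1.48 -0.9 ] clock 36.8167 [0.4445 0.0528 0.0716]
worm (np.float64(277.8296827794562), np.float64(208.313947633434)) [0.54762052 0.11787598] dist 0.039707885150457894 yaw 58.5930103763919
```

```bash
python3 -m creep '[[-0.003,-0.028,0,-0.006,40],[-0.006,-0.055,0,-0.011,40],[-0.009,-0.083,0,-0.017,44],[-0.009,-0.083,0,-0.017,44],[-0.009,-0.083,-0.1,-0.017,44],[-0.009,-0.083,-0.25,-0.017,44],[-0.009,-0.083,-0.45,-0.017,44],[-0.009,-0.083,-0.6,-0.017,44]]'; python3 f.py
```

```text
clock: 37.48
tool_pos: [0.4489, 0.046, 0.1323]
orientation: [180.0, -0.1, -143.9]
force: [0.2, 0.5, -0.3]
opening: 0.044
F [ 0.59 -0.    0.42] clock 37.7333 [0.4488 0.0461 0.1309]
worm (np.float64(277.7626307922272), np.float64(208.30149476831087)) [0.54766454 0.11810553] dist 0.03949473113893183 yaw 58.4542797143267
```

```bash
python3 -m creep '[[0.05,-0.05,-0.2,0,44],[0.15,-0.15,-0.4,0,44],[0.3,-0.3,-0.5,0,44],[0.5,-0.49,-0.5,0,44],[0.7,-0.68,-0.5,0,44],[0.85,-0.82,-0.5,0,44],[0.87,-0.85,-0.5,0,44],[0.87,-0.85,-0.5,0,44]]'; python3 f.py; python3 - <<'E'
from ov import *
S=np.mean([snapshot('side')['img'].astype(float) for _ in range(5)],0);np.save('pics/sf.npy',S)
overlay(S,(.5704,.1505),58.6,.072,'fs',op=.030,ph=-1.2)
T=np.load('pics/tf.npy');c=cv2.resize(T[170:260,240:330],(600,600),interpolation=cv2.INTER_CUBIC).clip(0,255).astype(np.uint8);cv2.imwrite('pics/ft.png',c)
overlay(T,(.5704,.1505),58.6,.072,'ft2',op=.030,ph=-1.2,bias=(0,0),x0=257,y0=190,w=30,cam='top0')
E
```

```text
clock: 38.4
tool_pos: [0.4286, -0.0747, 0.1806]
orientation: [179.9, -0.1, -144.0]
force: [0.3, -0.1, 0.6]
opening: 0.0443
F [-0.35  0.28  0.31] clock 38.65 [ 0.4296 -0.073   0.1813]
worm (np.float64(277.7611603787765), np.float64(208.2973094844431)) [0.54767891 0.11811056] dist 0.03948234738875862 yaw 58.46711578964121
```

View pics/fs.png

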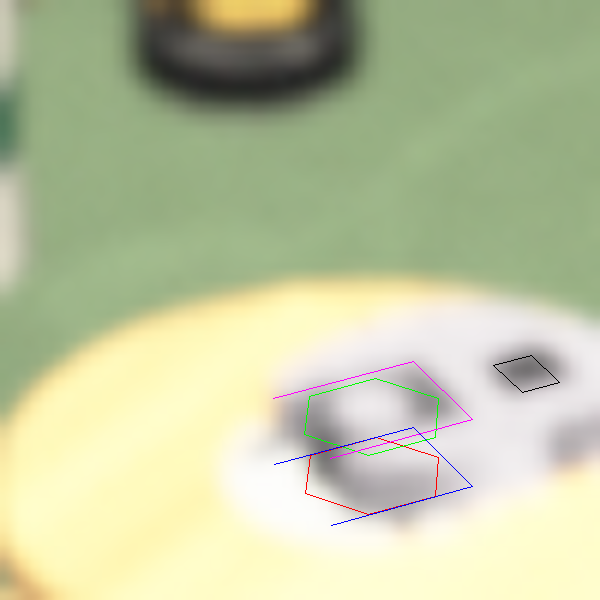

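View pics/ft2.png

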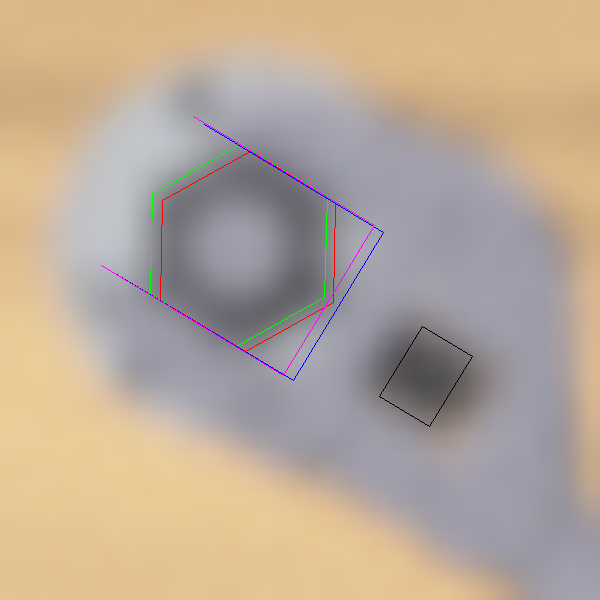

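View pics/ft.png

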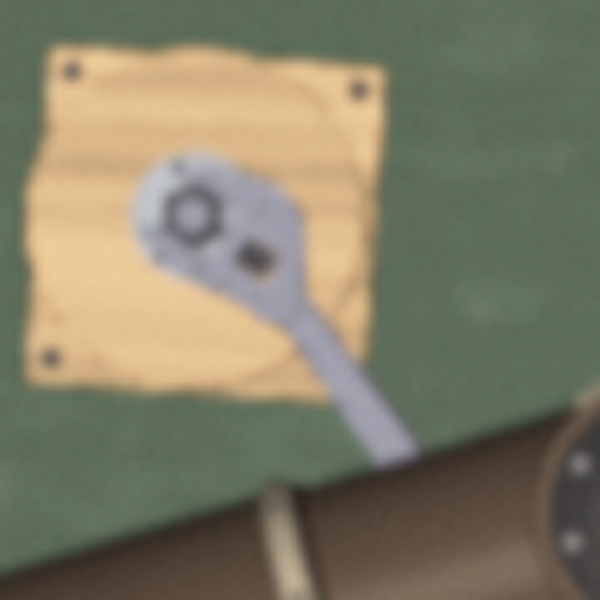

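```bash
python3 - <<'E'
from h import *
A=np.load('pics/topavg.npy');B=np.load('pics/tf.npy')
for n,(u,v) in dict(woofer=(347,141),masking=(345,261),jar=(207,228)).items(): print(n,np.abs(A-B)[v-15:v+16,u-15:u+16].mean().round(2))
o=ctrl.get_obs(); print(o['clock'],abs(o['qvel']).max())
workorder.close_job()
E
```

```text
woofer 1.58
masking 28.03
jar 1.8
38.9 0.21103671067398314
the job is handed in; nothing more can be done
```

The nut is turned tight and the wrench is left lying flat and fitted on it. I handed the job in at about 39 s of the 72 s, with the gripper clear of everything.

**What I did:**
- I picked the grey wrench (top view about 392, 220) and left the yellow look-alike alone.
- I carried the wrench by its neck. In the gripper it had turned about 6°, which I measured and corrected.
- On the first lowering the fixed jaw came down on top of the nut. The force reading showed it, so I lifted, shifted 1.5 mm and lowered it flat on the caul.
- I rolled the worm in six short strokes at about 6–10 N. On the last two strokes the drag rose from about 4 N to 9 N and the finger slipped, which is the sign that the jaws had closed on the nut.
- I pushed the handle clockwise about 46° with one finger. On the last 1° step the push rose to about 5 N and the wrench moved only about 0.25°. Then I backed off.

**Last checks:**
- **Angle:** the wrench points at 58.5°. I expected 58.8° for a tight nut, assuming the nut's zero lines up with the press axis. The stall at about the same angle supports this.
- **Fit:** the worm sits 39.5 mm from the nut's axis, against 39.6 mm by design. The jaws look parallel to the nut's flats in both views. I could only judge the jaw opening from this and the slipping finger, not measure it.
- **Force:** the last push came to roughly 0.8 N m with noisy readings, above the 0.6 N m the snug wrench is said to bear. Neither view shows it spread or slipped.
- **Bystanders:** the woofer and the tin show no change in the pictures. The masking tape comparison came out different (28 against under 2 for the others), I think because the arm covers it in the last view. I did not confirm that; I never went near the tape at low height.

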